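Change the batch on the desktop engraver

TASK

Change the batch on the desktop engraver: before you touch any of the work, push its red stop button in until it latches, and leave it in until the work is changed. Take every finished (engraved) plaque off the slat bed and put it on the sloping display stand, face up, upright (long side up the slope) and down against the lip; lay every blank from the desk pad flat across the slats, square to them and wholly on the bed. Then twist the stop button clockwise so that it springs out and the machine is ready, and do not knock the gantry or shift the mug or the tape measure.

Things in the scene. Friction and masses are not known exactly. Their poses are not given: they have to be found in the camera images.
- engraver: Desktop engraver, fixed, black frame 360 x 312 mm. Origin on the desk under the middle of its bed; x to its far side, y left, z up. Bed: seven upright slats 3 mm thick, each along y from -135 to 135 mm, at x = -120 to 120 mm every 40 mm, tops 45 mm up; the frame is no higher. A piece is square and wholly on the bed with its length along x, its centre within 70 mm (x) and 105 mm (y) of the origin.
- gantry: The engraver's gantry, fixed to it (same origin and axes as the engraver): a black beam along y at x = 185 mm, 80 to 120 mm above the desk, on two end plates, with the laser module (45 x 45 mm, 66 to 152 mm above the desk) in front of it at x = 155, y = 75 mm. Not to be knocked (pushes under 5 N are harmless).
- stop_top (a point): Middle of the red stop button's flat top (under a 3 mm crown); sinks and turns with it. Head: 40 mm across, side 15 mm tall, 26 mm above the top of its grey box when out, 18 mm when latched; grip it round the side from above, fingertips down to 3 mm above the box. Box 76 x 76 x 60 mm tall, on the engraver's near left corner (x -165, y 105 mm in its frame).
- stop (a joint): How far the stop button is pushed in, m: 0 = out, 0.009 = bottomed. Takes about 5 N, falling off as it clicks; latches beyond about 0.008 and then rests at 0.0072 to 0.0077. It springs out again when its head is turned clockwise (seen from above) by more than about 0.5 rad; a tightly gripped head comes up only when let go.
- stop_turn (a joint): Turn of the button's head, rad, clockwise seen from above: 0 at rest, stop at 0.9; a light spring turns it back when let go. Turning takes about 0.05 N m.
- rest: Sloping board of the wooden display stand, fixed, 250 mm wide, 125 mm up the slope, tilted 25 degrees. Origin on the board's surface, at the middle of the 10 mm high lip's inner face (low edge, towards the robot). x up the slope, y left along the lip, z square out of the board. A plaque against the lip has its origin at x = 50 mm, z = 0; three fit, at y = -78, 0 and 78 mm.
- pad: Desk pad, fixed, 330 x 230 mm, 4 mm thick; the blanks lie on it at the start. It may be on the left and the stand on the right of the engraver, or the other way round. Origin on the desk under its middle.
- pencil: Flat carpenter's pencil lying on the pad, 150 x 14 x 8 mm; of no concern.
- plaque1: Finished plaque, light wood 100 x 50 x 12 mm with a dark engraved border and leaf spray on its upper face (+z); lies on the slat bed at the start, may be absent. Origin: middle of its underside; x along its 100 mm length, y across its 50 mm width.
- plaque2: Finished plaque, light wood 100 x 50 x 12 mm with a dark engraved border and leaf spray on its upper face (+z); lies on the slat bed at the start, may be absent. Origin: middle of its underside; x along its 100 mm length, y across its 50 mm width.
- plaque3: Finished plaque, light wood 100 x 50 x 12 mm with a dark engraved border and leaf spray on its upper face (+z); lies on the slat bed at the start, may be absent. Origin: middle of its underside; x along its 100 mm length, y across its 50 mm width.
- blank1: Blank, plain light wood 100 x 50 x 12 mm, about 45 g, lies on the desk pad at the start, may be absent. Origin: middle of its underside; x along its 100 mm length, y across its 50 mm width, z up.
- blank2: Blank, plain light wood 100 x 50 x 12 mm, about 45 g, lies on the desk pad at the start, may be absent. Origin: middle of its underside; x along its 100 mm length, y across its 50 mm width, z up.
- blank3: Blank, plain light wood 100 x 50 x 12 mm, about 45 g, lies on the desk pad at the start, may be absent. Origin: middle of its underside; x along its 100 mm length, y across its 50 mm width, z up.
- mug: White mug, 80 mm across, 95 mm tall; leave alone. Origin under its middle.
- tape: Grey tape measure, 65 x 35 x 60 mm; leave alone. Origin under its middle.

How it is judged (in metres and radians):
On the way, in this order (a step that is already met when the one before it is completed fails the run):
1. the stop button is pushed in and latched (value of joint stop above 0.006 m), for 0.3 s.
2. with the stop in, every finished plaque is on the stand and every blank is on the slat bed (value of joint stop above 0.006 m and x of plaque1 in the frame of rest between 0.046 and 0.06 m and y of plaque1 in the frame of rest between -0.102 and 0.102 m and z of plaque1 in the frame of rest between -0.004 and 0.004 m and angle between the x axis of each of plaque1, plaque3, plaque2, plaque3, plaque3 and the x axis of rest, either way round below 0.14 rad and angle between the z axis of each of plaque1, plaque3, plaque2, plaque3, plaque3 and the z axis of rest, either way round below 0.08 rad and angle between each of plaque1, plaque3, plaque2, plaque3, plaque3's own z axis and vertical below 0.6 rad and linear speed of each of plaque1, plaque3, plaque2, plaque3, plaque3, blank1, blank2, blank3 below 0.02 m/s and x of plaque2 in the frame of rest between 0.046 and 0.06 m and x of plaque3 in the frame of rest between 0.046 and 0.06 m and y of plaque3 in the frame of rest between -0.102 and 0.102 m and z of plaque3 in the frame of rest between -0.004 and 0.004 m and y of plaque2 in the frame of rest between -0.102 and 0.102 m and z of plaque2 in the frame of rest between -0.004 and 0.004 m and x of plaque3 in the frame of rest between 0.046 and 0.06 m and x of plaque3 in the frame of rest between 0.046 and 0.06 m and y of plaque3 in the frame of rest between -0.102 and 0.102 m and z of plaque3 in the frame of rest between -0.004 and 0.004 m and y of plaque3 in the frame of rest between -0.102 and 0.102 m and z of plaque3 in the frame of rest between -0.004 and 0.004 m and x of blank1 in the frame of engraver between -0.072 and 0.072 m and y of blank1 in the frame of engraver between -0.105 and 0.105 m and z of blank1 in the frame of engraver between 0.041 and 0.049 m and angle between the x axis of each of blank1, blank2, blank3 and the x axis of engraver, either way round below 0.14 rad and angle between each of blank1, blank2, blank3's own z axis and vertical below 0.08 rad and x of blank2 in the frame of engraver between -0.072 and 0.072 m and y of blank2 in the frame of engraver between -0.105 and 0.105 m and z of blank2 in the frame of engraver between 0.041 and 0.049 m and x of blank3 in the frame of engraver between -0.072 and 0.072 m and y of blank3 in the frame of engraver between -0.105 and 0.105 m and z of blank3 in the frame of engraver between 0.041 and 0.049 m), for 0.2 s.
3. the stop button is twisted and springs out (value of joint stop below 0.0015 m), for 0.2 s.
At the end, for the whole second after the job is handed in: Stop button out; finished plaques at rest face up on the sloping board, long side up the slope within 8 degrees, lower end within 10 mm of the lip; blanks at rest flat on the slats, within 8 degrees of square, wholly on the bed (value of joint stop below 0.0015 m and x of plaque1 in the frame of rest between 0.046 and 0.06 m and y of plaque1 in the frame of rest between -0.102 and 0.102 m and z of plaque1 in the frame of rest between -0.004 and 0.004 m and angle between the x axis of each of plaque1, plaque3, plaque2, plaque3, plaque3 and the x axis of rest, either way round below 0.14 rad and angle between the z axis of each of plaque1, plaque3, plaque2, plaque3, plaque3 and the z axis of rest, either way round below 0.08 rad and angle between each of plaque1, plaque3, plaque2, plaque3, plaque3's own z axis and vertical below 0.6 rad and linear speed of each of plaque1, plaque3, plaque2, plaque3, plaque3, blank1, blank2, blank3 below 0.02 m/s and x of plaque2 in the frame of rest between 0.046 and 0.06 m and x of plaque3 in the frame of rest between 0.046 and 0.06 m and y of plaque3 in the frame of rest between -0.102 and 0.102 m and z of plaque3 in the frame of rest between -0.004 and 0.004 m and y of plaque2 in the frame of rest between -0.102 and 0.102 m and z of plaque2 in the frame of rest between -0.004 and 0.004 m and x of plaque3 in the frame of rest between 0.046 and 0.06 m and x of plaque3 in the frame of rest between 0.046 and 0.06 m and y of plaque3 in the frame of rest between -0.102 and 0.102 m and z of plaque3 in the frame of rest between -0.004 and 0.004 m and y of plaque3 in the frame of rest between -0.102 and 0.102 m and z of plaque3 in the frame of rest between -0.004 and 0.004 m and x of blank1 in the frame of engraver between -0.072 and 0.072 m and y of blank1 in the frame of engraver between -0.105 and 0.105 m and z of blank1 in the frame of engraver between 0.041 and 0.049 m and angle between the x axis of each of blank1, blank2, blank3 and the x axis of engraver, either way round below 0.14 rad and angle between each of blank1, blank2, blank3's own z axis and vertical below 0.08 rad and x of blank2 in the frame of engraver between -0.072 and 0.072 m and y of blank2 in the frame of engraver between -0.105 and 0.105 m and z of blank2 in the frame of engraver between 0.041 and 0.049 m and x of blank3 in the frame of engraver between -0.072 and 0.072 m and y of blank3 in the frame of engraver between -0.105 and 0.105 m and z of blank3 in the frame of engraver between 0.041 and 0.049 m); the robot touches nothing.
It fails at once if the fingers touch a plaque or blank while the stop button is out (value of joint stop below 0.004 m and (contact force between the fingers and plaque1 above 0.5 N or contact force between the fingers and plaque2 above 0.5 N or contact force between the fingers and plaque3 above 0.5 N or contact force between the fingers and blank1 above 0.5 N or contact force between the fingers and blank2 above 0.5 N or contact force between the fingers and blank3 above 0.5 N)).
It fails at once if the gantry is knocked (over 5 N) (contact force between any of the arm, the fingers and gantry above 5 N).
It fails at once if the mug or the tape measure is moved more than 40 mm (distance of any of mug, tape from where it was at the start of the episode above 0.04 m).
Of blank1, blank2, blank3 only 2 to 3 are there at a start; the rules pass over those that are not, and their reading is None.
Of plaque1, plaque2, plaque3 only 2 to 3 are there at a start; the rules pass over those that are not, and their reading is None.
At some moment in a run one of blank1, blank2, blank3 may be knocked a few centimetres aside while the robot is not near it.
It also fails if it takes over 210 s, if anything falls off the work surface, if the arm or the gripper's body presses on something with over 40 N, if the wrist force passes 120 N, or if a joint passes its speed limit or range.

ROBOT

A 6-joint arm with a two-finger parallel gripper is mounted at the origin on the work surface. World frame = base frame: x ahead of the robot, y to its left, z up, the work surface at z = 0. Lengths are in mm, angles in degrees, forces in N, time in s.
With the tool pointing down it reaches from about 325 to 750 mm from the base axis. Payload 7.6 kg.
Tool frame: the origin (TCP) lies at the very end of the fingers, on their centre line; the grasp point (between the pads) lies 19 mm behind it; z points along the fingers, y is the line along which they close (so a half turn about z gives the same grasp; the last joint's range is limited). The gripper opens to 85 mm and grips with 20 to 120 N. Pads are 22 mm wide; open, the fingers measure 114 mm over their backs; the gripper's body (76 mm by 85 mm) begins 54 mm behind the grasp point. The pads swing forward as they close: fully open they stand 13 mm farther back than shut.
Start: joints at [60.602, 2.991, 80.254, -0, 96.75, -4.028], TCP at [224.935, 474.395, 231.323] pointing down, gripper open.
Joint ranges: [-166.34, 166.34], [-52.06, 124.39], [6.96, 135.62], [-60.46, 240.46], [14.63, 156.25], [-167.68, 167.68]. Speed limits (degrees/s): [147.25, 147.25, 172.46, 180, 180, 180].

INTERFACE

Orientations are given as [roll, pitch, yaw] about the fixed x, y, z axes, in that order (R = Rz(yaw) Ry(pitch) Rx(roll)).
In Python, from bench import arm gives the robot as it stands.
- The arm moves only by the tool drive_tool, never from a script. Its argument "moves" is a list that holds one entry, the list of rows, each a list of 7 numbers: the closure, from 0 (fully open) to 1 (shut), then the shift along the tool's x, y, z in cm, then the turn, a rotation vector about the tool's x, y, z in rad. In form: [[[gripper, tx, ty, tz, wx, wy, wz], ...]]. A call has exactly 8 rows; each row shifts and turns the commanded pose from where the row before left it, along the tool's axes as they then stand; what a row does not reach is not made up. A row lasts 1/8 s, in which the tool goes at most 62.5 mm and 10.7 degrees, less where a joint would pass 70% of its speed; a pose out of reach is approached as far as the arm can. A call is refused whole if a number of a shift passes 6.25 or a number of a turn 0.188, either way. A call with a gripper value outside its range is refused whole. The fingers move at their own pace and stop on an object; "force" is the grip in N (left out, the last holds). Time passes only in rows, so rows that do not move let the fingers close, or fill a call up. It gives the time, the measured TCP pose, the force, the opening and the grip force at its end, in the units of the state.
- arm.sense(): the state, without advancing time (a new reading comes with each control period).
- arm.capture(name): name is "scene" or "top"; returns the picture (420x560x3 uint8, red, green, blue); there is no depth.
- arm.calibration(name): a dict with "K" (3x3 intrinsics, pixels), "R" (3x3) and "t" (3): a world point X has camera coordinates R X + t. Camera axes: x right, y down, z forward; pixel columns grow to the right and rows downward; lengths in mm; the calibration is good to about 2 mm. A picture is of the moment at which its call begins. calibration takes no time and is no camera call.
- arm.job_done(): hands the job in; it is judged then, once.
The state is a dict: "time_s": time; "joint_pos": joint angles; "dq": joint speeds; "tau": joint torques, N m; "tool_pos": TCP position; "tool_rot": TCP orientation; "ft_force": force on the tool from outside, world axes, zero at the start; "torque": the same for the moment, N m; "opening": finger opening in mm; "grip_force": force on a finger pad.
Only numpy, scipy, OpenCV 4.12 (cv2) and the standard library are available. Lean on these libraries where they do the work, as an engineer would, in place of code of your own. Each camera call takes 0.05 s, during which the arm holds its last target. There are 200 camera calls.

## Working session

There is one attempt and no reset: what is moved stays moved. The work goes in short steps, Python scripts to look and compute and a tool call to move; the robot and the scene stay as the last step left them, time stands still between calls to the robot, and variables do not carry over. Pictures are saved under pics/ and viewed, at most 14 in all, crops included, and the job is handed in when it is done.

Besides the shell and the picture viewer there is one more tool, called after "Emit:" as name(argument=value, ...) on one line, values as JSON. drive_tool: Moves the arm, as the interface text tells. Its arguments: {"type":"object","properties":{"moves":{"type":"array"},"force":{"type":"number"}},"required":["moves"]}

```bash
ls; mkdir -p pics; python3 - <<'E'
from bench import arm
import cv2
for n in("scene","top"):
    cv2.imwrite(f"pics/{n}0.png",arm.capture(n)[:,:,::-1]); c=arm.calibration(n); print(n,c)
print(arm.sense())
E
```

```text
pics
scene {'K': array([[470.56901734,   0.        , 275.4613076 ],
       [  0.        , 470.56901734, 208.83727979],
       [  0.        ,   0.        ,   1.        ]]), 'R': array([[ 0.45450382,  0.89071892, -0.00678827],
       [ 0.75132082, -0.38744511, -0.53423152],
       [-0.4784802 ,  0.2377101 , -0.84531095]]), 't': array([-210.47374897, -380.97071889, 1643.84274598])}
top {'K': array([[499.70410328,   0.        , 276.96801569],
       [  0.        , 499.70410328, 206.68385007],
       [  0.        ,   0.        ,   1.        ]]), 'R': array([[ 1.06851276e-04, -9.99998558e-01,  1.69496843e-03],
       [-9.91622932e-01, -3.24888935e-04, -1.29166000e-01],
       [ 1.29166364e-01, -1.66696801e-03, -9.91621536e-01]]), 't': array([ -38.88600873,  590.43866754, 1180.80369101])}
{'time_s': 0.1, 'joint_pos': array([ 6.06006592e+01,  3.02425138e+00,  8.03057132e+01,  7.76199854e-04,
        9.67495941e+01, -4.02736346e+00]), 'dq': array([ 0.09226511, -0.03195119, -0.11375502,  0.09014377,  0.04232843,
        0.03814721]), 'tau': array([ 1.88025973e-03, -3.82584715e+01, -3.60983348e+01, -7.59290947e-05,
        4.81372088e-03,  1.30374576e-05]), 'tool_pos': array([224.80257724, 474.14773615, 230.56390751]), 'tool_rot': array([-1.79920692e+02, -6.35667646e-03,  1.54628109e+02]), 'ft_force': array([-0.51369271, -0.56832238, -0.30893912]), 'torque': array([ 0.06177724, -0.02920037, -0.03127446]), 'grip_force': 0.0, 'opening': 85.28824297569074}
```

View pics/scene0.png

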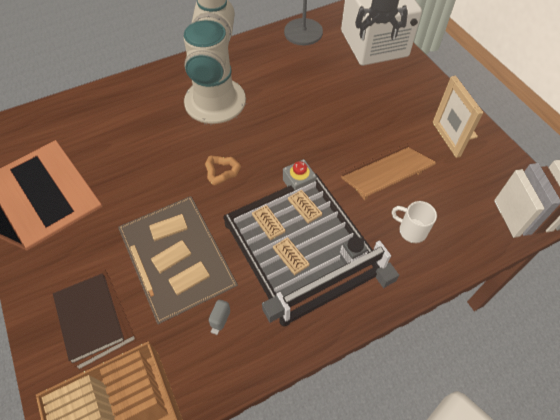

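View pics/top0.png

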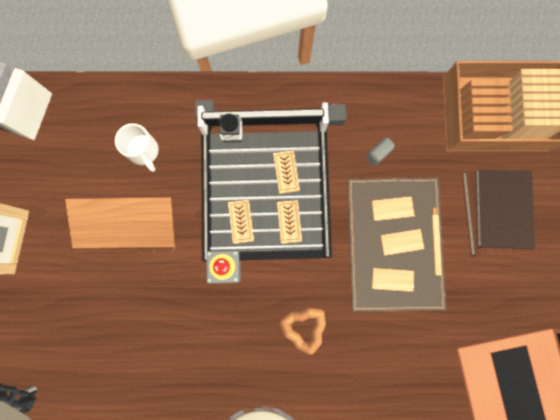

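The scene view shows the red button (299,170), three engraved plaques on the bed, three blanks on the pad (left in this view) and the stand at (388,172). In the top view the plaques are at (241,221), (289,221) and (286,171), the blanks at (393,208), (402,242) and (393,280), the button at (221,267) and the stand at x 67–175, y 198–248.

```bash
cat > h.py <<'E'
import numpy as np, cv2
from bench import arm
C={n:arm.calibration(n) for n in("scene","top")}
def ray(n,p):
    c=C[n]; o=-c["R"].T@c["t"]; d=c["R"].T@np.linalg.inv(c["K"])@np.array([p[0],p[1],1.]); return o,d
def plane(n,p,z):
    o,d=ray(n,p); return o+d*(z-o[2])/d[2]
def proj(n,X):
    c=C[n]; q=c["K"]@(c["R"]@np.asarray(X,float)+c["t"]); return q[:2]/q[2]
def tri(ps,pt):
    P=[C[n]["K"]@np.c_[C[n]["R"],C[n]["t"]] for n in("scene","top")]
    q=cv2.triangulatePoints(P[0],P[1],np.float64(ps).reshape(2,1),np.float64(pt).reshape(2,1))[:,0]; return q[:3]/q[3]
def wood(im):
    h=cv2.cvtColor(im,cv2.COLOR_RGB2HSV)
    return cv2.inRange(h,(8,40,165),(30,190,255))
def pieces(im,z,lo,hi,n="top"):
    "wood rects in world box lo..hi, top face at z -> centre, yaw of long side, sizes"
    out=[]
    m=cv2.morphologyEx(wood(im),cv2.MORPH_CLOSE,np.ones((5,5),np.uint8))
    for c in cv2.findContours(m,cv2.RETR_EXTERNAL,cv2.CHAIN_APPROX_NONE)[0]:
        if cv2.contourArea(c)<250: continue
        w=np.float32([plane(n,p[0],z)[:2] for p in c])
        (cx,cy),(a,b),t=cv2.minAreaRect(w)
        if not(lo[0]<cx<hi[0] and lo[1]<cy<hi[1]): continue
        if a<b: a,b,t=b,a,t+90
        out.append([round(v,1) for v in(cx,cy,(t+90)%180-90,a,b)])
    return out
E
python3 - <<'E'
from h import *
t=cv2.imread("pics/top0.png")[:,:,::-1].copy(); s=cv2.imread("pics/scene0.png")[:,:,::-1].copy()
print("bed",pieces(t,57,(300,-160),(750,160))); print("pad",pieces(t,16,(200,-450),(750,-130)))
for n,im in(("top",t),("scene",s)):
    h=cv2.cvtColor(im,cv2.COLOR_RGB2HSV)
    m=cv2.inRange(h,(0,150,120),(6,255,255))|cv2.inRange(h,(172,150,120),(180,255,255))
    k,l,st,ce=cv2.connectedComponentsWithStats(m)
    print(n,[(st[i],ce[i]) for i in range(1,k) if 40<st[i][4]<900])
    y=cv2.inRange(h,(20,150,150),(34,255,255)); k,l,st,ce=cv2.connectedComponentsWithStats(y)
    print(n,"yel",[(st[i],ce[i]) for i in range(1,k) if 40<st[i][4]<900])
a=cv2.resize(t[180:265,55:185],(780,510),interpolation=cv2.INTER_CUBIC); cv2.imwrite("pics/c1.png",a[:,:,::-1])
a=cv2.resize(t[95:285,190:350],(505,600),interpolation=cv2.INTER_CUBIC); cv2.imwrite("pics/c2.png",a[:,:,::-1])
a=cv2.resize(s[140:200,335:440],(788,450),interpolation=cv2.INTER_CUBIC); cv2.imwrite("pics/c3.png",a[:,:,::-1])
E
```

```text
bed [[446.6, 91.3, -89.4, 61.5, 61.3], [552.6, -67.6, 4.4, 105.7, 55.2], [553.7, 48.5, 7.4, 104.2, 55.0], [674.7, -60.7, 8.2, 104.3, 54.7]]
pad [[502.9, -332.0, 1.0, 317.8, 219.5]]
top [(array([214, 259,  15,  16, 138], dtype=int32), array([221.16666667, 266.39855072]))]
top yel []
scene [(array([293, 161,  14,  13, 111], dtype=int32), array([299.18918919, 167.81081081]))]
scene yel [(array([291, 168,  18,  11,  83], dtype=int32), array([299.02409639, 174.55421687]))]
```

View pics/c1.png

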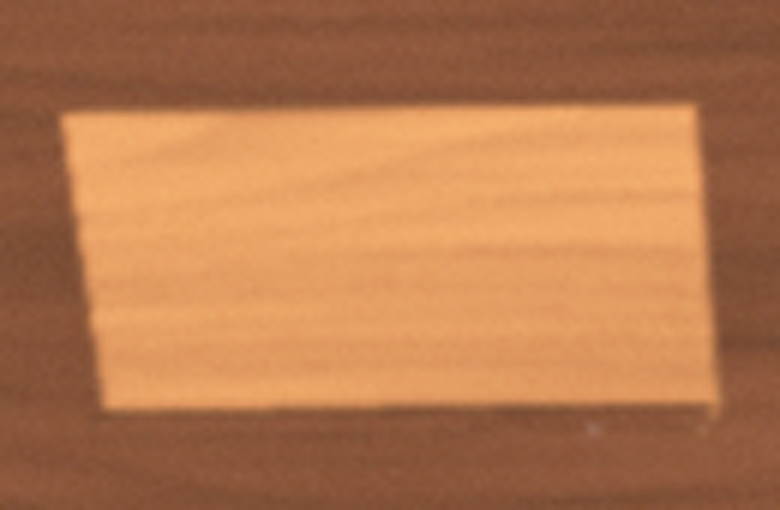

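View pics/c2.png

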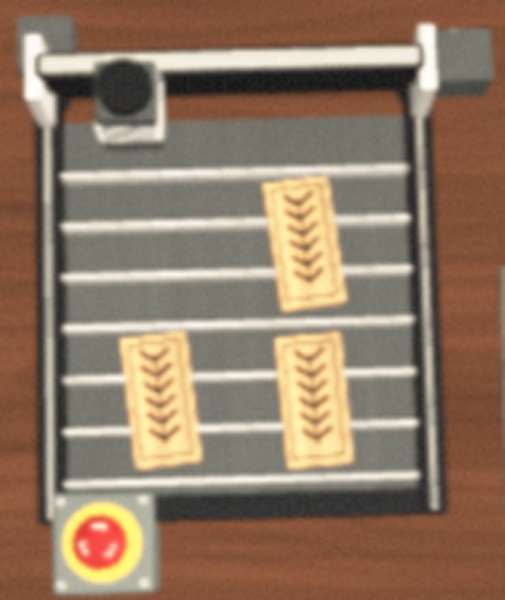

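View pics/c3.png

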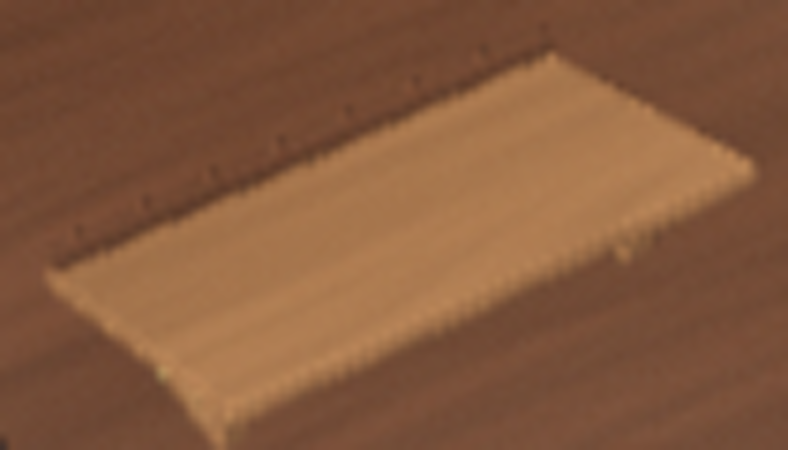

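The crops show the stand corners (c1: far edge (62,113)–(697,105), near edge (103,408)–(720,404); c3 near edge (48,272)–(550,55), far edge (225,412)–(755,168)). In c2 the slat ends run from (63,487)/(420,475) nearest to (60,178)/(407,167) farthest. The button is at (100,543) in c2.

```bash
python3 - <<'E'
from h import *
np.set_printoptions(precision=1,suppress=True)
T=lambda p:(55+p[0]/6-.4,180+p[1]/6-.4); S=lambda p:(335+p[0]/7.505-.4,140+p[1]/7.5-.4)
fL=tri(S((755,166)),T((62,112))); fR=tri(S((226,411)),T((697,104))); nL=tri(S((550,53)),T((103,409))); nR=tri(S((48,271)),T((720,405)))
print("stand fL,fR,nL,nR",fL,fR,nL,nR, np.linalg.norm(fL-fR),np.linalg.norm(nL-nR),(fL+fR-nL-nR)/2)
K=lambda p:(190+p[0]/3.156-.4,95+p[1]/3.158-.4)
P=[(63,487),(420,475),(60,178),(407,167)]; M=np.array([(-120,135),(-120,-135),(120,135),(120,-135)],float)
W=np.array([plane("top",K(p),45)[:2] for p in P]); print(W)
A=(M-M.mean(0)).T@(W-W.mean(0)); yaw=np.arctan2(A[0,1]-A[1,0],A[0,0]+A[1,1])
c=W.mean(0); R=np.array([[np.cos(yaw),-np.sin(yaw)],[np.sin(yaw),np.cos(yaw)]]); print("engr",c,np.degrees(yaw)); print("resid",W-c-M@R.T)
b=c+R@(-165,105); print("btn pred",b, "tri",tri((299.2,167.8),(221.2,266.4)),"plane88",plane("top",(221.2,266.4),88), proj("scene",[*b,87]),proj("top",[*b,87]))
t=cv2.imread("pics/top0.png")[:,:,::-1].copy(); h=cv2.cvtColor(t,cv2.COLOR_RGB2HSV)
for p in[(393,208),(402,242),(393,280),(437,240),(370,260),(372,225)]: print(p,h[p[1],p[0]])
for p in[(393,208),(402,242),(393,280)]: print(plane("top",p,16))
print("mug",plane("top",(137,144),95),"tape",plane("top",(381,151),60))
E
```

```text
stand fL,fR,nL,nR [606.2 466.1  66.2] [609.6 213.8  66.9] [490.7 464.6  13.8] [492.7 211.9  16.6] 252.30623121953215 252.68248953087988 [116.2   1.7  51.3]
[[ 487.6  123. ]
 [ 496.7 -148.6]
 [ 727.8  129.5]
 [ 736.8 -141.2]]
engr [612.2  -9.3] 1.7984523349565202
resid [[-0.5  1.1]
 [ 0.2 -0.6]
 [-0.1  0.2]
 [ 0.3 -0.7]]
btn pred [444.   90.4] tri [444.9  90.1  74.3] plane88 [445.2  89.8  88. ] [299.8 164.9] [220.9 266.9]
(393, 208) [ 22  92 253]
(402, 242) [ 23  91 253]
(393, 280) [ 22  91 253]
(437, 240) [ 25  80 254]
(370, 260) [ 17  64 139]
(372, 225) [ 17  63 134]
[ 590.2 -327.1   16. ]
[ 505.7 -346.8   16. ]
[ 413.1 -321.8   16. ]
mug [732.3 292.1  95. ] tape [ 724.3 -291.7   60. ]
```

```bash
cat > plan.py <<'E'
from h import *
from scipy.spatial.transform import Rotation as Ro
ENG=(612.,-9.3,1.8)
def eng(x,y):
    a=np.radians(ENG[2]); return ENG[0]+x*np.cos(a)-y*np.sin(a),ENG[1]+x*np.sin(a)+y*np.cos(a)
def down(yaw): return Ro.from_euler("xyz",[180,0,yaw],degrees=True)
def plan(wps,start=None,sh=5.0,an=.15):
    """wps: (pos mm, Rotation, closure, [rows, hold rows]); prints rows of the moves in tool axes, cm/rad"""
    s=arm.sense(); p,R=start or (s["tool_pos"],Ro.from_euler("xyz",s["tool_rot"],degrees=True)); rows=[]
    for w in wps:
        P,Q,g=np.array(w[0],float),w[1],w[2]
        n=w[3] if len(w)>3 and w[3] else max(1,int(np.ceil(max(np.linalg.norm(P-p)/10/sh,(R.inv()*Q).magnitude()/an))))
        for i in range(n):
            f=1/(n-i); d=np.round(R.inv().apply((P-p)*f)/10,2); r=np.round((R.inv()*Q).as_rotvec()*f,3)
            rows.append([g,*d.tolist(),*r.tolist()]); p=p+R.apply(d*10); R=R*Ro.from_rotvec(r)
        rows+= [[g,0,0,0,0,0,0]]*(w[4] if len(w)>4 else 0)
    while len(rows)%8: rows.append([rows[-1][0],0,0,0,0,0,0])
    for i in range(0,len(rows),8): print("CALL",str([[("%g"%v) for v in r] for r in rows[i:i+8]]).replace("'","").replace(" ",""))
def st():
    s=arm.sense(); print({k:np.round(s[k],2).tolist() for k in("time_s","tool_pos","tool_rot","ft_force","opening","grip_force")})
E
python3 - <<'E'
from plan import *
plan([((444.5,90.2,135),down(180),1,0,1),((444.5,90.2,92),down(180),1,4,1)])
E
```

```text
CALL [[1,-3.63,-2.53,0.96,-0,-0,-0.044],[1,-3.52,-2.68,0.96,-0,-0,-0.044],[1,-3.39,-2.84,0.96,-0,-0,-0.044],[1,-3.27,-2.98,0.96,-0,-0,-0.044],[1,-3.13,-3.12,0.96,-0,-0,-0.044],[1,-2.99,-3.26,0.96,-0,-0,-0.045],[1,-2.84,-3.39,0.96,-0,-0,-0.044],[1,-2.69,-3.51,0.96,-0,-0,-0.045]]
CALL [[1,-2.53,-3.63,0.95,-0.001,-0,-0.044],[1,-2.37,-3.73,0.95,-0,-0.001,-0.045],[1,0,0,0,0,0,0],[1,0,-0,1.08,-0,0,0],[1,0,-0,1.07,-0,0,0],[1,0,-0,1.08,-0,0,0],[1,0,-0,1.07,-0,0,0],[1,0,0,0,0,0,0]]
```

Emit:
drive_tool(moves=[[[1,-3.63,-2.53,0.96,0,0,-0.044],[1,-3.52,-2.68,0.96,0,0,-0.044],[1,-3.39,-2.84,0.96,0,0,-0.044],[1,-3.27,-2.98,0.96,0,0,-0.044],[1,-3.13,-3.12,0.96,0,0,-0.044],[1,-2.99,-3.26,0.96,0,0,-0.045],[1,-2.84,-3.39,0.96,0,0,-0.044],[1,-2.69,-3.51,0.96,0,0,-0.045]]], force=30)

```text
time_s: 1.1
tool_pos: [401.1, 165.9, 153.9]
tool_rot: [-180.0, -0.0, 175.0]
ft_force: [-0.1, 0.6, -0.1]
opening: -0.6
grip_force: 0.0
```

Emit:
drive_tool(moves=[[[1,-2.53,-3.63,0.95,0,0,-0.044],[1,-2.37,-3.73,0.95,0,0,-0.045],[1,0,0,0,0,0,0],[1,0,0,1.08,0,0,0],[1,0,0,1.07,0,0,0],[1,0,0,1.08,0,0,0],[1,0,0,1.07,0,0,0],[1,0,0,0,0,0,0]]])

```text
time_s: 2.1
tool_pos: [444.0, 90.8, 91.4]
tool_rot: [-180.0, -0.1, -180.0]
ft_force: [-0.1, -0.8, -0.1]
opening: -0.1
grip_force: 0.0
```

Emit:
drive_tool(moves=[[[1,0,0,0.2,0,0,0],[1,0,0,0.2,0,0,0],[1,0,0,0.2,0,0,0],[1,0,0,0.2,0,0,0],[1,0,0,0.2,0,0,0],[1,0,0,0.2,0,0,0],[1,0,0,0,0,0,0],[1,0,0,0,0,0,0]]])

```text
time_s: 3.1
tool_pos: [444.8, 90.6, 80.6]
tool_rot: [180.0, 0.0, -180.0]
ft_force: [-0.2, 0.1, 2.2]
opening: -0.2
grip_force: 1.5
```

Emit:
drive_tool(moves=[[[1,0,0,0.1,0,0,0],[1,0,0,0.1,0,0,0],[1,0,0,0.1,0,0,0],[1,0,0,0.1,0,0,0],[1,0,0,0,0,0,0],[1,0,0,0,0,0,0],[1,0,0,0,0,0,0],[1,0,0,0,0,0,0]]])

```text
time_s: 4.1
tool_pos: [445.0, 90.6, 77.0]
tool_rot: [180.0, 0.0, -180.0]
ft_force: [-0.9, -0.0, 6.7]
opening: -0.2
grip_force: 3.1
```

Emit:
drive_tool(moves=[[[1,0,0,0.1,0,0,0],[1,0,0,0.1,0,0,0],[1,0,0,0.1,0,0,0],[1,0,0,0,0,0,0],[1,0,0,0,0,0,0],[1,0,0,0,0,0,0],[1,0,0,0,0,0,0],[1,0,0,0,0,0,0]]])

```text
time_s: 5.1
tool_pos: [446.2, 90.8, 76.7]
tool_rot: [180.0, 0.2, -180.0]
ft_force: [-5.9, -0.8, 22.5]
opening: 0.0
grip_force: 11.1
```

```bash
python3 - <<'E'
from plan import *
plan([((444.5,90.2,130),down(180),1,2),((540,10,150),down(186),0.15)])
E
```

```text
CALL [[1,0.07,-0.03,-2.67,0,0.002,0],[1,0.08,-0.03,-2.66,0.001,0.002,0],[0.15,-3.18,-2.67,-0.67,-0,0,-0.035],[0.15,-3.09,-2.79,-0.67,-0,0,-0.035],[0.15,-2.99,-2.89,-0.66,-0,0,-0.034],[0.15,0,0,0,0,0,0],[0.15,0,0,0,0,0,0],[0.15,0,0,0,0,0,0]]
```

Emit:
drive_tool(moves=[[[1,0,0,-2.7,0,0,0],[1,0.1,0,-2.7,0,0,0],[0.15,-3.2,-2.7,-0.7,0,0,-0.035],[0.15,-3.1,-2.8,-0.7,0,0,-0.035],[0.15,-3.0,-2.9,-0.7,0,0,-0.034],[0.15,0,0,0,0,0,0],[0.15,0,0,0,0,0,0],[0.15,0,0,0,0,0,0]]])

```text
time_s: 6.1
tool_pos: [538.9, 10.6, 148.1]
tool_rot: [180.0, -0.1, -174.0]
ft_force: [0.4, -0.2, -0.6]
opening: 72.4
grip_force: 0.0
```

```bash
python3 - <<'E'
from plan import *
st()
for n in("scene","top"):
    im=arm.capture(n); cv2.imwrite(f"pics/{n}1.png",im[:,:,::-1]); h=cv2.cvtColor(im,cv2.COLOR_RGB2HSV)
    m=cv2.inRange(h,(0,150,120),(6,255,255))|cv2.inRange(h,(172,150,120),(180,255,255))
    k,l,s,ce=cv2.connectedComponentsWithStats(m); print(n,[(s[i],ce[i]) for i in range(1,k) if 40<s[i][4]<900])
    m=cv2.inRange(h,(20,60,200),(28,130,255))
    if n=="top":
      for c in cv2.findContours(m,cv2.RETR_EXTERNAL,cv2.CHAIN_APPROX_NONE)[0]:
        if cv2.contourArea(c)<150: continue
        w=np.float32([plane(n,p[0],16)[:2] for p in c]); print("wood@16",cv2.minAreaRect(w))
a=cv2.imread("pics/scene0.png")[140:200,265:335]; b=cv2.imread("pics/scene1.png")[140:200,265:335]
cv2.imwrite("pics/c4.png",cv2.resize(np.hstack([a,b]),None,fx=5.6,fy=5.6,interpolation=cv2.INTER_CUBIC))
E
```

```text
{'time_s': 6.1, 'tool_pos': [538.91, 10.59, 148.07], 'tool_rot': [179.98, -0.05, -173.98], 'ft_force': [0.41, -0.24, -0.62], 'opening': 72.35, 'grip_force': 0.0}
scene []
top [(array([221, 259,   9,  14,  71], dtype=int32), array([224.69014085, 265.50704225]))]
wood@16 ((234.53562927246094, 81.81026458740234), (40.84809112548828, 293.7525634765625), 83.65055847167969)
wood@16 ((414.1357727050781, -322.2995910644531), (97.54000091552734, 45.607051849365234), 86.10136413574219)
wood@16 ((506.0077209472656, -346.8470458984375), (45.49836349487305, 96.16215515136719), 9.389559745788574)
wood@16 ((547.6126098632812, 38.02819061279297), (123.62095642089844, 21.124189376831055), 86.64055633544922)
wood@16 ((500.15301513671875, -432.7823791503906), (145.16799926757812, 11.927146911621094), 0.8597636222839355)
wood@16 ((589.572021484375, -326.4667663574219), (45.74748992919922, 95.1618881225586), 6.36842155456543)
wood@16 ((635.8077392578125, 39.87195587158203), (32.183265686035156, 133.2156982421875), 4.471866130828857)
```

View pics/c4.png

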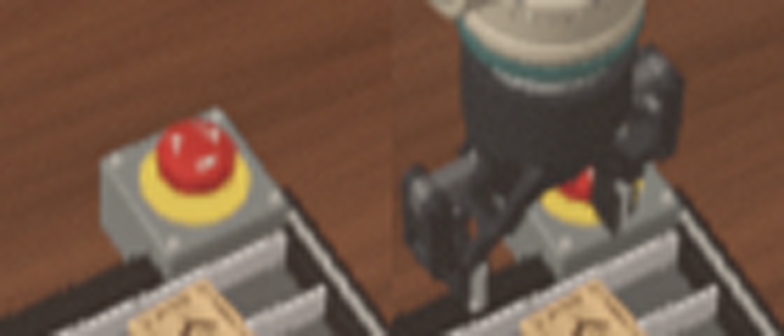

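The right half of c4 shows the head partly hidden by the gripper but about 7 crop pixels lower (bottom edge ≈200 against 193), which fits a latched button. I'll look again from over plaque 1, before touching it.

```bash
cat >> plan.py <<'E'
RO=np.array([494.6,338.5,13.7]); RR=Ro.from_euler("xyz",[0,-25,.6],degrees=True)
def rest(x,y,z): return RO+RR.apply([x,y,z])
QR=RR*Ro.from_matrix(np.diag([-1.,1,-1]))
E
python3 - <<'E'
from plan import *
D=down(184.4); plan([((552.6,-67.6,110),D,.15)])
print(QR.as_euler("xyz",degrees=True), rest(50,0,0))
E
```

```text
CALL [[0.15,-0.26,-3.96,1.92,0,-0,0.014],[0.15,-0.31,-3.95,1.92,0,-0,0.014],[0.15,0,0,0,0,0,0],[0.15,0,0,0,0,0,0],[0.15,0,0,0,0,0,0],[0.15,0,0,0,0,0,0],[0.15,0,0,0,0,0,0],[0.15,0,0,0,0,0,0]]
[ 180.    25.  -179.4] [539.91290468 338.97453297  34.83091309]
```

Emit:
drive_tool(moves=[[[0.15,-0.26,-3.96,1.92,0,0,0.014],[0.15,-0.31,-3.95,1.92,0,0,0.014],[0.15,0,0,0,0,0,0],[0.15,0,0,0,0,0,0],[0.15,0,0,0,0,0,0],[0.15,0,0,0,0,0,0],[0.15,0,0,0,0,0,0],[0.15,0,0,0,0,0,0]]])

```text
time_s: 7.2
tool_pos: [553.1, -68.1, 110.2]
tool_rot: [180.0, 0.0, -175.6]
ft_force: [-0.5, -0.6, -0.6]
opening: 72.6
grip_force: 0.0
```

```bash
python3 - <<'E'
from plan import *
n="scene"; im=arm.capture(n); cv2.imwrite(f"pics/{n}2.png",im[:,:,::-1]); h=cv2.cvtColor(im,cv2.COLOR_RGB2HSV)
m=cv2.inRange(h,(0,150,120),(6,255,255))|cv2.inRange(h,(172,150,120),(180,255,255))
k,l,s,ce=cv2.connectedComponentsWithStats(m); print(n,[(s[i],ce[i]) for i in range(1,k) if 40<s[i][4]<900], "was 293 161 14 13 299.19 167.81")
for z in (87,79): print(proj("scene",(444.5,90.2,z)))
D=down(184.4); plan([((552.6,-67.6,44.5),D,.15,2),((552.6,-67.6,44.5),D,.6,1,3),((552.6,-67.6,120),D,.6,2)])
E
```

```text
scene [(array([293, 164,  13,  12, 100], dtype=int32), array([299.23, 169.51]))] was 293 161 14 13 299.19 167.81
[299.79251875 165.01227803]
[299.69222815 166.67736306]
CALL [[0.15,0.02,0.03,3.28,0,0,-0],[0.15,0.02,0.03,3.28,0,0,-0],[0.6,-0,-0,0,0,0,-0],[0.6,0,0,0,0,0,0],[0.6,0,0,0,0,0,0],[0.6,0,0,0,0,0,0],[0.6,-0,-0,-3.77,0,0,-0],[0.6,-0,-0,-3.78,0,0,-0]]
```

The button shifted 1.70 px, against 1.67 px expected for 8 mm, so it is latched. Now I'll grasp plaque 1.

Emit:
drive_tool(moves=[[[0.15,0,0,3.3,0,0,0],[0.15,0,0,3.3,0,0,0],[0.15,0,0,0,0,0,0],[0.6,0,0,0,0,0,0],[0.6,0,0,0,0,0,0],[0.6,0,0,0,0,0,0],[0.6,0,0,0,0,0,0],[0.6,0,0,-0.4,0,0,0]]], force=30)

```text
time_s: 8.25
tool_pos: [553.1, -68.3, 48.6]
tool_rot: [-180.0, 0.0, -175.6]
ft_force: [-0.8, 0.5, -0.2]
opening: 49.0
grip_force: 31.3
```

```bash
python3 - <<'E'
from plan import *
s=arm.sense(); p=s["tool_pos"]
plan([((p[0],p[1],150),down(184.4),.6),((520,150,200),down(182),.6),(rest(56,-78,90),QR,.6,0,1),(rest(56,-78,20),QR,.6,0,1)])
E
```

```text
CALL [[0.6,-0,-0,-3.38,-0,0,-0],[0.6,-0,-0,-3.38,-0,0,-0],[0.6,-0,-0,-3.38,-0,0,-0.001],[0.6,0.32,4.4,-1,-0,0,0.008],[0.6,0.36,4.4,-1,-0,0,0.009],[0.6,0.4,4.4,-1,-0,0,0.008],[0.6,0.43,4.4,-1,-0,0,0.009],[0.6,0.47,4.39,-1,-0,0,0.008]]
CALL [[0.6,0.27,3.7,2.7,0.002,-0.145,0.008],[0.6,0.68,3.7,2.63,0.002,-0.145,0.008],[0.6,1.08,3.7,2.49,0.001,-0.146,0.008],[0.6,0,0,0,0,0,0],[0.6,0,-0,3.5,0,0,0],[0.6,0,-0.01,3.5,0,0,0],[0.6,0,0,0,0,0,0],[0.6,0,0,0,0,0,0]]
```

Emit:
drive_tool(moves=[[[0.6,0,0,-3.38,0,0,0],[0.6,0,0,-3.38,0,0,0],[0.6,0,0,-3.38,0,0,0],[0.6,0.32,4.4,-1.0,0,0,0.008],[0.6,0.36,4.4,-1.0,0,0,0.009],[0.6,0.4,4.4,-1.0,0,0,0.008],[0.6,0.43,4.4,-1.0,0,0,0.009],[0.6,0.47,4.4,-1.0,0,0,0.008]]])

```text
time_s: 9.25
tool_pos: [519.6, 151.5, 199.9]
tool_rot: [-180.0, -0.0, -178.1]
ft_force: [-0.2, 0.1, 0.3]
opening: 49.0
grip_force: 31.3
```

Emit:
drive_tool(moves=[[[0.6,0.27,3.7,2.7,0.002,-0.145,0.008],[0.6,0.68,3.7,2.63,0.002,-0.145,0.008],[0.6,1.08,3.7,2.49,0.001,-0.146,0.008],[0.6,0,0,0,0,0,0],[0.6,0,0,3.5,0,0,0],[0.6,0,0,3.5,0,0,0],[0.6,0,0,0,0,0,0],[0.6,0,0,0,0,0,0]]])

```text
time_s: 10.25
tool_pos: [538.9, 261.0, 56.8]
tool_rot: [179.9, 25.1, -179.5]
ft_force: [0.3, 0.3, 0.1]
opening: 48.9
grip_force: 31.5
```

```bash
cat >> plan.py <<'E'
def inrest():
    s=arm.sense(); R=Ro.from_euler("xyz",s["tool_rot"],degrees=True)
    print("rest frame",RR.inv().apply(s["tool_pos"]-RO).round(1),np.degrees((QR.inv()*R).as_rotvec()).round(1),"F",RR.inv().apply(s["ft_force"]).round(1))
E
python3 - <<'E'
from plan import *
st();inrest()
im=arm.capture("top")[150:280,40:240]; im2=arm.capture("scene")[110:230,320:480]
cv2.imwrite("pics/c5.png",np.hstack([cv2.resize(im,(400,300),interpolation=2),cv2.resize(im2,(400,300),interpolation=2)])[:,:,::-1])
E
```

```text
{'time_s': 10.25, 'tool_pos': [538.88, 260.98, 56.84], 'tool_rot': [179.93, 25.06, -179.5], 'ft_force': [0.29, 0.34, 0.06], 'opening': 48.92, 'grip_force': 31.47}
rest frame [ 57.6 -78.   20.7] [-0.  -0.1  0.1] F [ 0.3  0.3 -0.1]
```

View pics/c5.png

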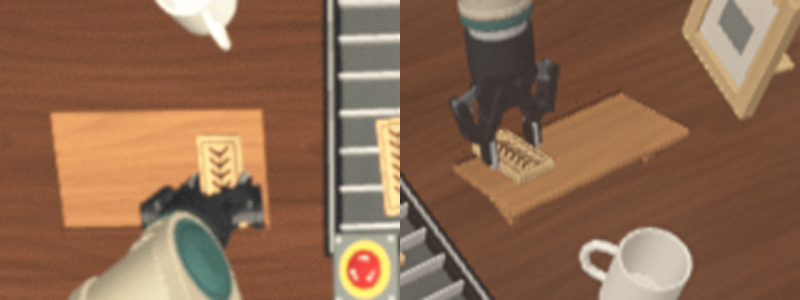

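The plaque hangs square above the right-hand slot of the stand and is well clear of the mug.

Emit:
drive_tool(moves=[[[0.6,0,0,0.8,0,0,0],[0.6,0,0,0.7,0,0,0],[0.6,0,0,0.1,0,0,0],[0.6,0,0,0.1,0,0,0],[0.6,0,0,0.1,0,0,0],[0.6,0,0,0.1,0,0,0],[0.6,0,0,0,0,0,0],[0.6,0,0,0,0,0,0]]])

```text
time_s: 11.35
tool_pos: [546.4, 261.8, 40.6]
tool_rot: [180.0, 25.1, -179.4]
ft_force: [-18.2, -4.5, 21.4]
opening: 48.9
grip_force: 38.2
```

```bash
python3 -c "
from plan import *
st();inrest()"
```

```text
{'time_s': 11.35, 'tool_pos': [546.39, 261.78, 40.57], 'tool_rot': [179.95, 25.09, -179.44], 'ft_force': [-18.23, -4.47, 21.36], 'opening': 48.92, 'grip_force': 38.24}
rest frame [ 57.6 -77.3   2.8] [-0.  -0.1  0. ] F [-7.5 -4.3 27.1]
```

Emit:
drive_tool(moves=[[[0.6,0,0,-0.2,0,0,0],[0.6,0.1,0,0,0,0,0],[0.6,0.1,0,0,0,0,0],[0.6,0.1,0,0,0,0,0],[0.6,0.1,0,0,0,0,0],[0.6,0,0,0,0,0,0],[0.6,0,0,0,0,0,0],[0.6,0,0,0,0,0,0]]])

```text
time_s: 12.35
tool_pos: [542.4, 261.5, 38.8]
tool_rot: [179.9, 25.1, -179.4]
ft_force: [-1.4, -0.1, 6.3]
opening: 48.9
grip_force: 35.8
```

```bash
python3 -c "
from plan import *
inrest()"
```

```text
rest frame [ 53.2 -77.5   2.9] [-0.  -0.1  0. ] F [ 1.4 -0.1  6.3]
```

Emit:
drive_tool(moves=[[[0.6,0.1,0,0,0,0,0],[0.6,0.1,0,0,0,0,0],[0.6,0.1,0,0,0,0,0],[0.6,0,0,0,0,0,0],[0.6,0,0,0,0,0,0],[0.6,0,0,0,0,0,0],[0.6,0,0,0,0,0,0],[0.6,0,0,0,0,0,0]]])

```text
time_s: 13.35
tool_pos: [541.5, 261.5, 38.6]
tool_rot: [179.9, 25.4, -179.5]
ft_force: [10.3, -0.5, 1.9]
opening: 49.0
grip_force: 34.9
```

```bash
python3 -c "
from plan import *
inrest()"
```

```text
rest frame [ 52.3 -77.5   3.1] [-0.1 -0.4  0.1] F [10.1 -0.6 -2.7]
```

Contact with the lip is at x≈52.5 and with the board at z≈3. I'll release and retreat along the normal, then go for plaque 2.

Emit:
drive_tool(moves=[[[0.6,-0.15,0,0,0,0,0],[0.25,0,0,0,0,0,0],[0.25,0,0,0,0,0,0],[0.25,0,0,0,0,0,0],[0.25,0,0,-1.5,0,0,0],[0.25,0,0,-4,0,0,0],[0.25,0,0,-4,0,0,0],[0.25,0,0,0,0,0,0]]])

```text
time_s: 14.35
tool_pos: [500.8, 261.9, 128.3]
tool_rot: [179.7, 25.4, -179.5]
ft_force: [0.1, 0.4, -0.6]
opening: 63.9
grip_force: 0.0
```

```bash
python3 - <<'E'
from plan import *
inrest()
D=down(187.4); X=(553.7,48.5)
plan([((530,170,190),down(184),.15),((*X,110),D,.15,0,0),((*X,44.5),D,.15,2,1),((*X,44.5),D,.6,1,3),((*X,48.5),D,.6,1)])
E
```

```text
rest frame [ 53.3 -76.6 101.6] [-0.2 -0.4  0.1] F [-0.1  0.4 -0.6]
CALL [[0.15,-1.74,-3.07,-1.47,-0.003,0.148,-0.02],[0.15,-1.44,-3.09,-1.71,-0.003,0.147,-0.019],[0.15,-1.11,-3.11,-1.91,-0.003,0.148,-0.02],[0.15,-0.51,-4.1,2.67,-0,-0,-0.02],[0.15,-0.42,-4.1,2.66,-0,-0,-0.02],[0.15,-0.34,-4.11,2.67,-0,-0,-0.019],[0.15,-0,-0,3.27,-0,-0,-0],[0.15,-0,-0,3.28,-0,-0,-0]]
CALL [[0.15,0,0,0,0,0,0],[0.6,-0,-0,-0,-0,-0,-0],[0.6,0,0,0,0,0,0],[0.6,0,0,0,0,0,0],[0.6,0,0,0,0,0,0],[0.6,-0,-0,-0.4,-0,-0,-0],[0.6,0,0,0,0,0,0],[0.6,0,0,0,0,0,0]]
```

Emit:
drive_tool(moves=[[[0.15,-1.74,-3.07,-1.47,-0.003,0.148,-0.02],[0.15,-1.44,-3.09,-1.71,-0.003,0.147,-0.019],[0.15,-1.11,-3.11,-1.91,-0.003,0.148,-0.02],[0.15,-0.51,-4.1,2.67,0,0,-0.02],[0.15,-0.42,-4.1,2.66,0,0,-0.02],[0.15,-0.34,-4.11,2.67,0,0,-0.019],[0.15,0,0,3.27,0,0,0],[0.15,0,0,3.28,0,0,0]]])

```text
time_s: 15.35
tool_pos: [551.8, 46.3, 38.6]
tool_rot: [-179.8, -0.5, -172.7]
ft_force: [-0.1, 0.0, 0.4]
opening: 72.8
grip_force: 0.0
```

Emit:
drive_tool(moves=[[[0.15,0,0,0,0,0,0],[0.6,0,0,0,0,0,0],[0.6,0,0,0,0,0,0],[0.6,0,0,0,0,0,0],[0.6,0,0,0,0,0,0],[0.6,0,0,-0.4,0,0,0],[0.6,0,0,0,0,0,0],[0.6,0,0,0,0,0,0]]])

```text
time_s: 16.35
tool_pos: [552.0, 47.0, 43.8]
tool_rot: [-179.8, -0.4, -172.7]
ft_force: [0.2, -0.4, 0.0]
opening: 49.2
grip_force: 31.7
```

```bash
python3 - <<'E'
from plan import *
s=arm.sense(); p=s["tool_pos"]; st()
plan([((p[0],p[1],150),down(187.4),.6,2),((530,150,200),down(184),.6,2),(rest(57,2,90),QR,.6,0,1),(rest(57,2,8),QR,.6,2,0)])
im=arm.capture("top")[150:280,40:240]
cv2.imwrite("pics/c6.png",cv2.resize(im,(600,390),interpolation=2)[:,:,::-1])
E
```

```text
{'time_s': 16.35, 'tool_pos': [552.05, 46.97, 43.85], 'tool_rot': [-179.83, -0.45, -172.66], 'ft_force': [0.22, -0.43, 0.02], 'opening': 49.2, 'grip_force': 31.73}
CALL [[0.6,0.04,-0.02,-5.31,-0.001,-0.004,-0.001],[0.6,0.02,-0.01,-5.3,-0.002,-0.004,-0],[0.6,0.43,5.25,-2.5,0,0,0.03],[0.6,0.59,5.24,-2.5,0,0,0.029],[0.6,0.17,3.83,1.61,0.003,-0.087,0.012],[0.6,0.35,3.84,1.58,0.003,-0.087,0.012],[0.6,0.53,3.83,1.53,0.002,-0.087,0.012],[0.6,0.71,3.83,1.47,0.002,-0.088,0.011]]
CALL [[0.6,0.88,3.83,1.38,0.003,-0.087,0.012],[0.6,0,0,0,0,0,0],[0.6,0,-0,4.1,-0,-0,-0],[0.6,0,-0,4.1,-0,-0,-0],[0.6,0,0,0,0,0,0],[0.6,0,0,0,0,0,0],[0.6,0,0,0,0,0,0],[0.6,0,0,0,0,0,0]]
```

View pics/c6.png

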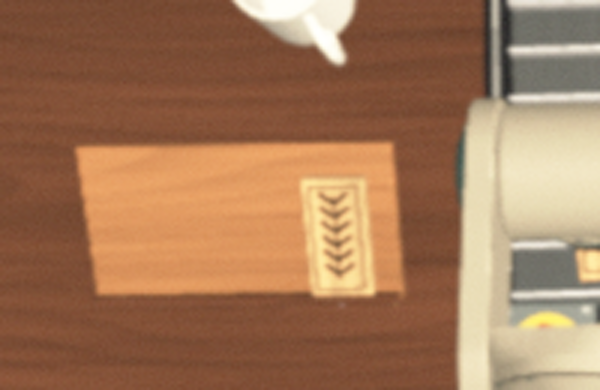

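Plaque 1 lies straight on the stand with its lower end at the lip (crop (312–375, 297)). Moving plaque 2 to the middle slot.

Emit:
drive_tool(moves=[[[0.6,0,0,-5.3,0,0,0],[0.6,0,0,-5.3,0,-0.008,0],[0.6,0.43,5.25,-2.5,0,0,0.03],[0.6,0.59,5.24,-2.5,0,0,0.029],[0.6,0.17,3.83,1.61,0,-0.087,0.012],[0.6,0.35,3.84,1.58,0,-0.087,0.012],[0.6,0.53,3.83,1.53,0.002,-0.087,0.012],[0.6,0.71,3.83,1.47,0.002,-0.088,0.011]]])

```text
time_s: 17.4
tool_pos: [513.4, 304.3, 134.9]
tool_rot: [179.9, 20.2, -178.8]
ft_force: [0.8, -0.3, -1.5]
opening: 49.2
grip_force: 31.7
```

Emit:
drive_tool(moves=[[[0.6,0.88,3.83,1.38,0.003,-0.087,0.012],[0.6,0,0,0,0,0,0],[0.6,0,0,4.1,0,0,0],[0.6,0,0,4.1,0,0,0],[0.6,0,0,0,0,0,0],[0.6,0,0,0,0,0,0],[0.6,0,0,0,0,0,0],[0.6,0,0,0,0,0,0]]])

```text
time_s: 18.4
tool_pos: [544.4, 342.4, 46.8]
tool_rot: [179.7, 25.1, -179.5]
ft_force: [1.3, -0.0, -0.9]
opening: 49.5
grip_force: 31.7
```

```bash
python3 - <<'E'
from plan import *
st();inrest(); plan([(rest(55,2,0),QR,.6,1)])
E
```

```text
{'time_s': 18.4, 'tool_pos': [544.38, 342.43, 46.84], 'tool_rot': [179.72, 25.14, -179.54], 'ft_force': [1.32, -0.05, -0.91], 'opening': 49.47, 'grip_force': 31.7}
rest frame [59.1  3.4  9. ] [-0.2 -0.1  0.1] F [ 0.8 -0.1 -1.4]
CALL [[0.6,0.42,-0.15,0.9,0.004,0.002,-0.002],[0.6,0,0,0,0,0,0],[0.6,0,0,0,0,0,0],[0.6,0,0,0,0,0,0],[0.6,0,0,0,0,0,0],[0.6,0,0,0,0,0,0],[0.6,0,0,0,0,0,0],[0.6,0,0,0,0,0,0]]
```

Emit:
drive_tool(moves=[[[0.6,0.1,-0.1,0.4,0,0,0],[0.6,0,0,0.3,0,0,0],[0.6,0,0,0.1,0,0,0],[0.6,0,0,0.1,0,0,0],[0.6,0,0,0.1,0,0,0],[0.6,0,0,0,0,0,0],[0.6,0,0,0,0,0,0],[0.6,0,0,0,0,0,0]]])

```text
time_s: 19.4
tool_pos: [545.8, 341.1, 38.9]
tool_rot: [179.9, 24.9, -179.5]
ft_force: [-34.8, -12.4, 35.0]
opening: 49.4
grip_force: 55.6
```

```bash
python3 -c "
from plan import *
inrest()"
```

```text
rest frame [57.1  2.   1.2] [-0.   0.1  0.1] F [-16.8 -12.1  46.5]
```

Emit:
drive_tool(moves=[[[0.6,0,0,-0.15,0,0,0],[0.6,0,0,-0.15,0,0,0],[0.6,0.1,0,0,0,0,0],[0.6,0.1,0,0,0,0,0],[0.6,0.1,0,0,0,0,0],[0.6,0,0,0,0,0,0],[0.6,0,0,0,0,0,0],[0.6,0,0,0,0,0,0]]])

```text
time_s: 20.4
tool_pos: [544.5, 341.4, 38.5]
tool_rot: [179.7, 25.2, -179.5]
ft_force: [0.7, -0.5, 6.2]
opening: 49.1
grip_force: 33.8
```

```bash
python3 -c "
from plan import *
inrest()"
```

```text
rest frame [55.7  2.4  1.4] [-0.2 -0.2  0.1] F [ 3.2 -0.5  5.3]
```

Emit:
drive_tool(moves=[[[0.6,0.1,0,0,0,0,0],[0.6,0.1,0,0,0,0,0],[0.6,0.1,0,0,0,0,0],[0.6,0.1,0,0,0,0,0],[0.6,0,0,0,0,0,0],[0.6,0,0,0,0,0,0],[0.6,0,0,0,0,0,0],[0.6,0,0,0,0,0,0]]])

```text
time_s: 21.4
tool_pos: [540.8, 341.5, 36.8]
tool_rot: [179.7, 25.2, -179.5]
ft_force: [-0.2, -0.2, 4.8]
opening: 49.0
grip_force: 33.9
```

```bash
python3 -c "
from plan import *
inrest()"
```

```text
rest frame [51.7  2.6  1.4] [-0.2 -0.2  0.1] F [ 1.9 -0.2  4.4]
```

Emit:
drive_tool(moves=[[[0.6,0.1,0,0,0,0,0],[0.6,0.1,0,0,0,0,0],[0.6,0.1,0,0,0,0,0],[0.6,0,0,0,0,0,0],[0.6,0,0,0,0,0,0],[0.6,0,0,0,0,0,0],[0.6,0,0,0,0,0,0],[0.6,0,0,0,0,0,0]]])

```text
time_s: 22.4
tool_pos: [539.3, 341.6, 36.3]
tool_rot: [179.7, 25.4, -179.5]
ft_force: [6.7, -1.0, 4.6]
opening: 49.4
grip_force: 31.9
```

```bash
python3 -c "
from plan import *
inrest()"
```

```text
rest frame [50.1  2.6  1.6] [-0.3 -0.4  0.1] F [ 8.  -1.   1.3]
```

Emit:
drive_tool(moves=[[[0.6,-0.15,0,0,0,0,0],[0.25,0,0,0,0,0,0],[0.25,0,0,0,0,0,0],[0.25,0,0,0,0,0,0],[0.25,0,0,-1.5,0,0,0],[0.25,0,0,-4,0,0,0],[0.25,0,0,-5,0,0,0],[0.25,0,0,0,0,0,0]]])

```text
time_s: 23.4
tool_pos: [494.6, 341.9, 136.2]
tool_rot: [179.4, 25.5, -179.6]
ft_force: [-0.3, 0.2, 0.2]
opening: 63.8
grip_force: 0.0
```

```bash
python3 - <<'E'
from plan import *
inrest()
D=down(188.2); X=(674.7,-60.7)
plan([((560,180,200),down(184),.15),((*X,150),D,.15,0,0)])
im=arm.capture("top"); print(pieces(im,57,(300,-160),(750,160)))
E
```

```text
rest frame [ 51.8   3.4 111. ] [-0.5 -0.5  0.2] F [-0.2  0.2  0.3]
CALL [[0.15,-2.14,-4.05,-0.79,-0.001,0.111,-0.015],[0.15,-1.97,-4.08,-1.02,-0.001,0.111,-0.015],[0.15,-1.79,-4.11,-1.24,-0.001,0.111,-0.015],[0.15,-1.58,-4.14,-1.42,-0.002,0.111,-0.015],[0.15,-1.63,-4.14,0.83,0,0,-0.012],[0.15,-1.58,-4.15,0.83,0,0,-0.012],[0.15,-1.52,-4.17,0.83,0,0,-0.012],[0.15,-1.48,-4.19,0.83,0,0,-0.012]]
CALL [[0.15,-1.42,-4.21,0.84,0,0,-0.013],[0.15,-1.37,-4.23,0.83,0,0,-0.012],[0.15,0,0,0,0,0,0],[0.15,0,0,0,0,0,0],[0.15,0,0,0,0,0,0],[0.15,0,0,0,0,0,0],[0.15,0,0,0,0,0,0],[0.15,0,0,0,0,0,0]]
[[446.6, 91.3, -89.4, 61.5, 61.3], [674.8, -60.4, 8.1, 104.7, 55.1]]
```

Emit:
drive_tool(moves=[[[0.15,-2.14,-4.05,-0.79,0.008,0.113,-0.015],[0.15,-1.97,-4.08,-1.02,-0.001,0.113,-0.015],[0.15,-1.79,-4.11,-1.24,-0.001,0.113,-0.015],[0.15,-1.58,-4.14,-1.42,-0.002,0.111,-0.015],[0.15,-1.63,-4.14,0.83,0,0,-0.012],[0.15,-1.58,-4.15,0.83,0,0,-0.012],[0.15,-1.52,-4.17,0.83,0,0,-0.012],[0.15,-1.48,-4.19,0.83,0,0,-0.012]]])

```text
time_s: 24.45
tool_pos: [634.8, 16.1, 161.5]
tool_rot: [-179.3, -1.0, -173.5]
ft_force: [0.6, 0.9, -0.7]
opening: 72.4
grip_force: 0.0
```

Emit:
drive_tool(moves=[[[0.15,-1.42,-4.21,0.84,0,0,-0.013],[0.15,-1.37,-4.23,0.83,0,0,-0.012],[0.15,0,0,0,0,0,0],[0.15,0,0,3,0,0,0],[0.15,0,0,3,0,0,0],[0.15,0,0,0,0,0,0],[0.15,0,0,0,0,0,0],[0.15,0,0,0,0,0,0]]])

```text
time_s: 25.45
tool_pos: [672.4, -63.8, 89.1]
tool_rot: [-179.3, -0.7, -172.1]
ft_force: [-0.0, 0.5, 0.6]
opening: 73.0
grip_force: 0.0
```

```bash
python3 - <<'E'
from plan import *
st(); D=down(188.2); X=(674.7,-60.7)
plan([((*X,44.5),D,.15,2,1),((*X,44.5),D,.6,1,3),((*X,50),D,.6,1)])
E
```

```text
{'time_s': 25.45, 'tool_pos': [672.44, -63.78, 89.07], 'tool_rot': [-179.28, -0.67, -172.06], 'ft_force': [-0.0, 0.53, 0.56], 'opening': 73.01, 'grip_force': 0.0}
CALL [[0.15,-0.16,0.17,2.22,-0.006,-0.006,-0.002],[0.15,-0.15,0.15,2.23,-0.007,-0.006,-0.003],[0.15,0,0,0,0,0,0],[0.6,0,-0,0,0,0,0],[0.6,0,0,0,0,0,0],[0.6,0,0,0,0,0,0],[0.6,0,0,0,0,0,0],[0.6,0,-0,-0.55,0,0,0]]
```

Emit:
drive_tool(moves=[[[0.15,-0.16,0.17,2.2,-0.006,-0.006,-0.002],[0.15,-0.15,0.15,2.2,-0.007,-0.006,-0.003],[0.15,0,0,0,0,0,0],[0.6,0,0,0,0,0,0],[0.6,0,0,0,0,0,0],[0.6,0,0,0,0,0,0],[0.6,0,0,0,0,0,0],[0.6,0,0,-0.6,0,0,0]]])

```text
time_s: 26.45
tool_pos: [673.6, -60.8, 49.0]
tool_rot: [179.9, -0.2, -171.8]
ft_force: [0.2, 0.4, -0.1]
opening: 49.1
grip_force: 31.4
```

```bash
python3 - <<'E'
from plan import *
st(); s=arm.sense();p=s["tool_pos"]
plan([((p[0],p[1],140),down(188.2),.6,2),((570,170,200),down(184),.6),(rest(58,80,90),QR,.6,0,1),(rest(58,80,11),QR,.6,2,1)])
E
```

```text
{'time_s': 26.45, 'tool_pos': [673.63, -60.78, 49.03], 'tool_rot': [179.92, -0.18, -171.79], 'ft_force': [0.19, 0.38, -0.1], 'opening': 49.15, 'grip_force': 31.39}
CALL [[0.6,0.01,0.01,-4.55,0.001,-0.002,0],[0.6,0.01,-0,-4.55,0,-0.001,0],[0.6,1.16,4.05,-1,0,-0,0.012],[0.6,1.21,4.04,-1,0,-0,0.012],[0.6,1.26,4.03,-1,0,-0,0.012],[0.6,1.3,4.01,-1,0,-0,0.013],[0.6,1.36,3.99,-0.99,0,-0,0.012],[0.6,1.4,3.97,-1,0,-0,0.013]]
CALL [[0.6,0.74,4.21,1.34,0.002,-0.073,0.01],[0.6,0.88,4.2,1.27,0.002,-0.073,0.01],[0.6,1.01,4.19,1.19,0.002,-0.073,0.009],[0.6,1.13,4.19,1.11,0.002,-0.072,0.01],[0.6,1.25,4.17,1.02,0.003,-0.073,0.009],[0.6,1.35,4.17,0.9,0.002,-0.072,0.01],[0.6,0,0,0,0,0,0],[0.6,-0,-0,3.95,0,-0,-0]]
CALL [[0.6,-0,-0,3.95,0,-0,-0],[0.6,0,0,0,0,0,0],[0.6,0,0,0,0,0,0],[0.6,0,0,0,0,0,0],[0.6,0,0,0,0,0,0],[0.6,0,0,0,0,0,0],[0.6,0,0,0,0,0,0],[0.6,0,0,0,0,0,0]]
```

Emit:
drive_tool(moves=[[[0.6,0,0,-4.55,0,-0.002,0],[0.6,0,0,-4.55,0,-0.001,0],[0.6,1.16,4.05,-1.0,0,0,0.012],[0.6,1.21,4.04,-1.0,0,0,0.012],[0.6,1.26,4.03,-1.0,0,0,0.012],[0.6,1.3,4.01,-1.0,0,0,0.013],[0.6,1.36,3.99,-1.0,0,0,0.012],[0.6,1.4,3.97,-1.0,0,0,0.013]]])

```text
time_s: 27.45
tool_pos: [569.5, 170.9, 200.6]
tool_rot: [179.9, -0.0, -176.1]
ft_force: [0.4, 0.6, -0.8]
opening: 49.2
grip_force: 31.5
```

Emit:
drive_tool(moves=[[[0.6,0.74,4.21,1.34,0.002,-0.073,0.01],[0.6,0.88,4.2,1.27,0.002,-0.073,0.01],[0.6,1.01,4.19,1.19,0.002,-0.073,0.009],[0.6,1.13,4.19,1.11,0.002,-0.072,0.01],[0.6,1.25,4.17,1.02,0.003,-0.073,0.009],[0.6,1.35,4.17,0.9,0.002,-0.072,0.01],[0.6,0,0,0,0,0,0],[0.6,0,0,3.9,0,0,0]]])

```text
time_s: 28.45
tool_pos: [526.2, 420.6, 88.7]
tool_rot: [179.7, 25.3, -179.4]
ft_force: [-0.6, 0.6, -0.4]
opening: 48.8
grip_force: 31.5
```

Emit:
drive_tool(moves=[[[0.6,0,0,3.5,0,0,0],[0.6,0,0,0,0,0,0],[0.6,0,0,0,0,0,0],[0.6,0,0,0,0,0,0],[0.6,0,0,0,0,0,0],[0.6,0,0,0,0,0,0],[0.6,0,0,0,0,0,0],[0.6,0,0,0,0,0,0]]])

```text
time_s: 29.45
tool_pos: [539.8, 419.0, 53.1]
tool_rot: [179.9, 25.0, -179.4]
ft_force: [-1.0, 0.4, -0.4]
opening: 49.1
grip_force: 31.5
```

```bash
python3 - <<'E'
from plan import *
st();inrest(); plan([(rest(57,79,6),QR,.6,1)])
E
```

```text
{'time_s': 29.45, 'tool_pos': [539.84, 418.98, 53.11], 'tool_rot': [179.93, 24.99, -179.44], 'ft_force': [-0.99, 0.39, -0.36], 'opening': 49.12, 'grip_force': 31.49}
rest frame [58.4 80.  16.2] [-0.1  0.   0. ] F [-1.   0.4  0.1]
CALL [[0.6,0.14,-0.1,1.02,0.001,-0,-0.001],[0.6,0,0,0,0,0,0],[0.6,0,0,0,0,0,0],[0.6,0,0,0,0,0,0],[0.6,0,0,0,0,0,0],[0.6,0,0,0,0,0,0],[0.6,0,0,0,0,0,0],[0.6,0,0,0,0,0,0]]
```

Emit:
drive_tool(moves=[[[0.6,0.1,0,0.7,0,0,0],[0.6,0.1,0,0.5,0,0,0],[0.6,0,0,0.1,0,0,0],[0.6,0,0,0.1,0,0,0],[0.6,0.1,0,0,0,0,0],[0.6,0.1,0,0,0,0,0],[0.6,0,0,0,0,0,0],[0.6,0,0,0,0,0,0]]])

```text
time_s: 30.45
tool_pos: [543.1, 418.9, 41.1]
tool_rot: [179.9, 25.1, -179.5]
ft_force: [-5.8, -6.1, 13.3]
opening: 49.0
grip_force: 33.6
```

```bash
python3 -c "
from plan import *
inrest()"
```

```text
rest frame [56.3 79.9  4. ] [-0.  -0.1  0.1] F [ 0.3 -6.  14.5]
```

Emit:
drive_tool(moves=[[[0.6,0.1,0,-0.05,0,0,0],[0.6,0.1,0,0,0,0,0],[0.6,0.1,0,0,0,0,0],[0.6,0.1,0,0,0,0,0],[0.6,0.1,0,0,0,0,0],[0.6,0,0,0,0,0,0],[0.6,0,0,0,0,0,0],[0.6,0,0,0,0,0,0]]])

```text
time_s: 31.45
tool_pos: [538.7, 419.8, 39.2]
tool_rot: [179.8, 25.2, -179.5]
ft_force: [-0.5, -0.0, 6.9]
opening: 49.3
grip_force: 32.8
```

```bash
python3 -c "
from plan import *
inrest()"
```

```text
rest frame [51.5 80.8  4.1] [-0.2 -0.2  0.1] F [ 2.4 -0.   6.5]
```

Emit:
drive_tool(moves=[[[0.6,0.1,0,0,0,0,0],[0.6,0.1,0,0,0,0,0],[0.6,0.1,0,0,0,0,0],[0.6,0,0,0,0,0,0],[0.6,0,0,0,0,0,0],[0.6,0,0,0,0,0,0],[0.6,0,0,0,0,0,0],[0.6,0,0,0,0,0,0]]])

```text
time_s: 32.45
tool_pos: [537.3, 419.8, 38.6]
tool_rot: [179.7, 25.4, -179.5]
ft_force: [6.4, 0.8, 5.6]
opening: 49.1
grip_force: 32.3
```

```bash
python3 -c "
from plan import *
inrest()"
```

```text
rest frame [50.  80.8  4.1] [-0.2 -0.4  0.1] F [8.1 0.8 2.4]
```

Emit:
drive_tool(moves=[[[0.6,-0.15,0,0,0,0,0],[0.25,0,0,0,0,0,0],[0.25,0,0,0,0,0,0],[0.25,0,0,0,0,0,0],[0.25,0,0,-1.5,0,0,0],[0.25,0,0,-4,0,0,0],[0.25,0,0,-5,0,0,0],[0.25,-1,0,-5,0,0,0]]])

```text
time_s: 33.45
tool_pos: [478.2, 418.1, 183.1]
tool_rot: [179.9, 25.0, -179.4]
ft_force: [0.3, 0.3, 0.0]
opening: 64.2
grip_force: 0.0
```

```bash
cat >> plan.py <<'E'
def blanks(z=16,lo=(300,-480),hi=(750,-150)):
    im=arm.capture("top"); m=cv2.inRange(cv2.cvtColor(im,cv2.COLOR_RGB2HSV),(20,60,200),(28,130,255)); o=[]
    for c in cv2.findContours(m,cv2.RETR_EXTERNAL,cv2.CHAIN_APPROX_NONE)[0]:
        if cv2.contourArea(c)<250: continue
        (x,y),(a,b),t=cv2.minAreaRect(np.float32([plane("top",p[0],z)[:2] for p in c]))
        if a<b: a,b,t=b,a,t+90
        if b>25 and lo[0]<x<hi[0] and lo[1]<y<hi[1]: o.append([round(v,1) for v in(x,y,t%180,a,b)])
    return im,o
E
python3 - <<'E'
from plan import *
st(); im,o=blanks(); print(o)
cv2.imwrite("pics/top3.png",im[:,:,::-1])
X,Y,t=o[0][:3]
for x in o: print(x)
E
```

```text
{'time_s': 33.45, 'tool_pos': [478.21, 418.13, 183.1], 'tool_rot': [179.92, 24.98, -179.4], 'ft_force': [0.31, 0.35, 0.02], 'opening': 64.15, 'grip_force': 0.0}
[[414.6, -322.0, 86.4, 98.0, 47.0], [545.0, -383.3, 47.9, 237.3, 111.6]]
[414.6, -322.0, 86.4, 98.0, 47.0]
[545.0, -383.3, 47.9, 237.3, 111.6]
```

View pics/top3.png

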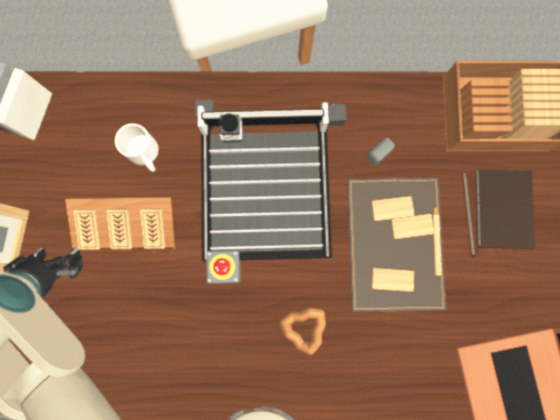

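All three plaques sit against the lip. The middle blank has been knocked to (413,226), touching the first one at (393,208), while the blank at (393,280) is free. I'll take the free one first.

```bash
python3 - <<'E'
from plan import *
plan([((455,50,200),down(140),.15),((414.6,-322,90),down(86.4),.15)],sh=5.4,an=.17)
print(plane("top",(413.5,226.5),16))
im=cv2.imread("pics/top3.png"); cv2.imwrite("pics/c7.png",cv2.resize(im[190:300,340:450],(600,600),interpolation=2))
E
```

```text
CALL [[0.15,0.31,-5.29,-0.32,0.024,0.06,0.099],[0.15,-0.2,-5.3,-0.19,0.024,0.06,0.099],[0.15,-0.72,-5.25,-0.09,0.024,0.061,0.1],[0.15,-1.24,-5.16,-0.02,0.024,0.061,0.099],[0.15,-1.74,-5.01,0.01,0.024,0.06,0.1],[0.15,-2.23,-4.81,0,0.024,0.061,0.099],[0.15,-2.69,-4.56,-0.03,0.023,0.06,0.1],[0.15,-2.6,-3.89,1.37,0,-0,0.117]]
CALL [[0.15,-3.04,-3.56,1.37,0,-0,0.117],[0.15,-3.43,-3.18,1.37,0,-0,0.117],[0.15,-3.78,-2.75,1.38,0,-0,0.117],[0.15,-4.08,-2.29,1.37,0,-0,0.117],[0.15,-4.32,-1.8,1.38,0,-0,0.117],[0.15,-4.5,-1.29,1.37,0,-0,0.117],[0.15,-4.61,-0.75,1.38,0,-0,0.116],[0.15,0,0,0,0,0,0]]
[ 544.04372882 -376.46380548   16.        ]
```

View pics/c7.png

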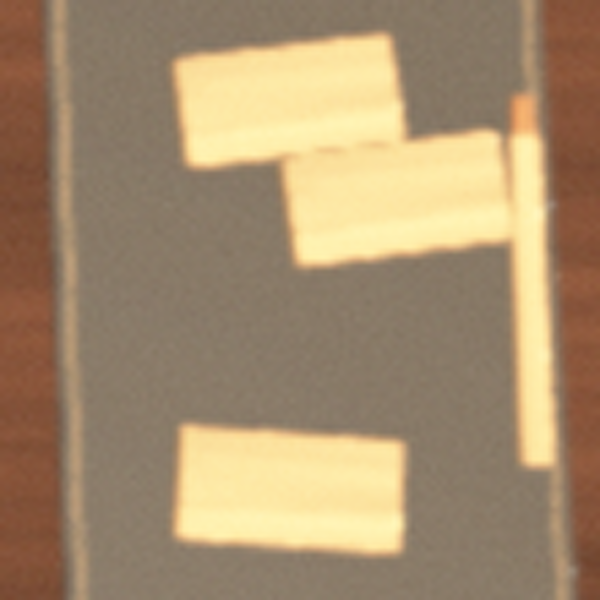

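The crop shows all three blanks lying flat, with C (centre crop (397,198)) touching B (292,100).

Emit:
drive_tool(moves=[[[0.15,0.31,-5.29,-0.32,0.024,0.06,0.099],[0.15,-0.2,-5.3,-0.19,0.024,0.06,0.099],[0.15,-0.72,-5.25,-0.09,0.024,0.061,0.1],[0.15,-1.24,-5.16,-0.02,0.024,0.061,0.099],[0.15,-1.74,-5.01,0.01,0.024,0.06,0.1],[0.15,-2.23,-4.81,0,0.024,0.061,0.099],[0.15,-2.69,-4.56,-0.03,0.023,0.06,0.1],[0.15,-2.6,-3.89,1.37,0,0,0.117]]])

```text
time_s: 34.5
tool_pos: [449.9, -0.6, 180.3]
tool_rot: [-179.4, 0.2, 132.9]
ft_force: [0.3, 1.1, -0.2]
opening: 73.0
grip_force: 0.0
```

Emit:
drive_tool(moves=[[[0.15,-3.04,-3.56,1.37,0,0,0.117],[0.15,-3.43,-3.18,1.37,0,0,0.117],[0.15,-3.78,-2.75,1.38,0,0,0.117],[0.15,-4.08,-2.29,1.37,0,0,0.117],[0.15,-4.32,-1.8,1.38,0,0,0.117],[0.15,-4.5,-1.29,1.37,0,0,0.117],[0.15,-4.61,-0.75,1.38,0,0,0.116],[0.15,0,0,0,0,0,0]]])

```text
time_s: 35.5
tool_pos: [411.5, -326.8, 85.0]
tool_rot: [-179.5, 0.5, 86.1]
ft_force: [0.8, 0.8, -0.5]
opening: 72.5
grip_force: 0.0
```

```bash
python3 - <<'E'
from plan import *
st(); D=down(86.4); X=(414.6,-322)
plan([((*X,4.5),D,.15,3,1),((*X,4.5),D,.6,1,2),((*X,8),D,.6,1)])
E
```

```text
{'time_s': 35.5, 'tool_pos': [411.51, -326.85, 84.96], 'tool_rot': [-179.47, 0.51, 86.08], 'ft_force': [0.76, 0.75, -0.45], 'opening': 72.47, 'grip_force': 0.0}
CALL [[0.15,0.19,0.12,2.68,-0.003,0.003,-0.002],[0.15,0.18,0.11,2.68,-0.003,0.003,-0.002],[0.15,0.18,0.1,2.68,-0.003,0.003,-0.002],[0.15,0,0,0,0,0,0],[0.6,0,-0,0,-0,-0,0],[0.6,0,0,0,0,0,0],[0.6,0,0,0,0,0,0],[0.6,0,-0,-0.35,-0,-0,0]]
```

Emit:
drive_tool(moves=[[[0.15,0.19,0.12,2.6,-0.003,0.003,0],[0.15,0.18,0.11,2.6,-0.003,0.003,0],[0.15,0.18,0.1,2.4,-0.003,0.003,0],[0.15,0,0,0,0,0,0],[0.15,0,0,0,0,0,0],[0.15,0,0,0,0,0,0],[0.15,0,0,0,0,0,0],[0.15,0,0,0,0,0,0]]])

```text
time_s: 36.5
tool_pos: [416.0, -320.3, 9.9]
tool_rot: [179.9, 0.0, 86.3]
ft_force: [-0.5, 0.4, -0.3]
opening: 72.7
grip_force: 0.0
```

Emit:
drive_tool(moves=[[[0.15,-0.15,0.1,0.5,0,0,0],[0.15,0,0,0,0,0,0],[0.6,0,0,0,0,0,0],[0.6,0,0,0,0,0,0],[0.6,0,0,0,0,0,0],[0.6,0,0,0,0,0,0],[0.6,0,0,-0.6,0,0,0],[0.6,0,0,0,0,0,0]]])

```text
time_s: 37.5
tool_pos: [417.0, -321.9, 11.1]
tool_rot: [179.9, 0.0, 86.3]
ft_force: [0.1, -0.3, -0.6]
opening: 49.2
grip_force: 31.9
```

```bash
python3 - <<'E'
from plan import *
st(); s=arm.sense(); p=s["tool_pos"]; x,y=eng(0,80); x2,y2=eng(0,-80); print((x,y),(x2,y2),eng(0,0))
plan([((p[0],p[1],120),down(86.4),.6,2),((520,-200,160),down(125),.6),((x2,y2,130),down(181.8),.6,0,2)],sh=5.2,an=.17)
E
```

```text
{'time_s': 37.5, 'tool_pos': [417.02, -321.88, 11.15], 'tool_rot': [179.91, 0.04, 86.32], 'ft_force': [0.08, -0.35, -0.62], 'opening': 49.22, 'grip_force': 31.95}
(np.float64(609.4871392737498), np.float64(70.66052482925853)) (np.float64(614.5128607262502), np.float64(-89.26052482925853)) (np.float64(612.0), np.float64(-9.3))
CALL [[0.6,-0,0.01,-5.44,0.001,0,-0.001],[0.6,-0.01,0,-5.45,0.001,0.001,-0],[0.6,3.2,2.38,-1,-0,-0,-0.169],[0.6,2.76,2.88,-1,-0,-0,-0.168],[0.6,2.24,3.3,-1,-0,-0,-0.169],[0.6,1.65,3.64,-1,-0,-0,-0.168],[0.6,0.61,2.35,0.5,0,-0,-0.165],[0.6,0.21,2.42,0.5,0,-0,-0.165]]
CALL [[0.6,-0.18,2.42,0.5,0,-0,-0.165],[0.6,-0.58,2.35,0.5,0,-0,-0.165],[0.6,-0.96,2.23,0.5,0,-0,-0.166],[0.6,-1.31,2.04,0.5,0,-0,-0.165],[0.6,0,0,0,0,0,0],[0.6,0,0,0,0,0,0],[0.6,0,0,0,0,0,0],[0.6,0,0,0,0,0,0]]
```

Emit:
drive_tool(moves=[[[0.6,0,0,-5.44,0,0,0],[0.6,0,0,-5.45,0,0,0],[0.6,3.2,2.38,-1.0,0,0,-0.169],[0.6,2.76,2.88,-1.0,0,0,-0.168],[0.6,2.24,3.3,-1.0,0,0,-0.169],[0.6,1.65,3.64,-1.0,0,0,-0.168],[0.6,0.61,2.35,0.5,0,0,-0.165],[0.6,0.21,2.42,0.5,0,0,-0.165]]])

```text
time_s: 38.5
tool_pos: [552.0, -162.0, 149.4]
tool_rot: [180.0, 0.1, 144.2]
ft_force: [0.6, 0.8, -1.1]
opening: 48.5
grip_force: 31.9
```

Emit:
drive_tool(moves=[[[0.6,-0.18,2.42,0.5,0,0,-0.165],[0.6,-0.58,2.35,0.5,0,0,-0.165],[0.6,-0.96,2.23,0.5,0,0,-0.166],[0.6,-1.31,2.04,0.5,0,0,-0.165],[0.6,0,0,3,0,0,0],[0.6,0,0,0,0,0,0],[0.6,0,0,0,0,0,0],[0.6,0,0,0,0,0,0]]])

```text
time_s: 39.5
tool_pos: [615.0, -89.6, 101.2]
tool_rot: [-180.0, 0.2, -178.3]
ft_force: [-0.3, 0.7, 0.1]
opening: 49.1
grip_force: 31.9
```

```bash
python3 - <<'E'
from plan import *
st(); x2,y2=eng(0,-80)
plan([((x2,y2,51),down(181.8),.6,2,1),((x2,y2,47),down(181.8),.6,2,2)],sh=5.2,an=.17)
E
```

```text
{'time_s': 39.5, 'tool_pos': [615.01, -89.62, 101.21], 'tool_rot': [-179.95, 0.19, -178.31], 'ft_force': [-0.29, 0.72, 0.13], 'opening': 49.09, 'grip_force': 31.92}
CALL [[0.6,0.03,0.02,2.51,-0,0.002,-0.001],[0.6,0.03,0.02,2.51,-0.001,0.001,-0.001],[0.6,0,0,0,0,0,0],[0.6,-0,0,0.2,0,0,0],[0.6,-0,0,0.2,0,0,0],[0.6,0,0,0,0,0,0],[0.6,0,0,0,0,0,0],[0.6,0,0,0,0,0,0]]
```

Emit:
drive_tool(moves=[[[0.6,0,0,2.5,0,0.002,0],[0.6,0,0,2.5,0,0.001,0],[0.6,0,0,0,0,0,0],[0.6,0,0,0.2,0,0,0],[0.6,0,0,0.2,0,0,0],[0.6,0,0,0,0,0,0],[0.6,0,0,0,0,0,0],[0.6,0,0,0,0,0,0]]])

```text
time_s: 40.5
tool_pos: [614.5, -89.2, 45.8]
tool_rot: [-180.0, -0.1, -178.3]
ft_force: [0.4, -0.2, -0.5]
opening: 49.0
grip_force: 32.0
```

Emit:
drive_tool(moves=[[[0.6,0,0,0.08,0,0,0],[0.6,0,0,0.07,0,0,0],[0.25,0,0,0,0,0,0],[0.25,0,0,0,0,0,0],[0.25,0,0,0,0,0,0],[0.25,0,0,-1,0,0,0],[0.25,0,0,-4,0,0,0],[0.25,0,0,-4,0,0,0]]])

```text
time_s: 41.5
tool_pos: [614.5, -89.2, 135.6]
tool_rot: [-180.0, -0.1, -178.3]
ft_force: [0.3, 0.2, -0.2]
opening: 63.9
grip_force: 0.0
```

```bash
python3 - <<'E'
from plan import *
st()
B=np.array((589.6,-326.5)); t=96.4; u=np.array([np.cos(np.radians(t)),np.sin(np.radians(t))]); G=B+22*u; print(G)
plan([((600,-170,170),down(140),.15),((*G,80),down(t),.15,0,3)],sh=5.2,an=.17)
E
```

```text
{'time_s': 41.5, 'tool_pos': [614.5, -89.16, 135.64], 'tool_rot': [-179.98, -0.13, -178.28], 'ft_force': [0.34, 0.2, -0.15], 'opening': 63.9, 'grip_force': 0.0}
[ 587.14768349 -304.63710578]
CALL [[0.15,0.34,-1.61,-0.69,-0,-0,0.146],[0.15,0.1,-1.64,-0.68,-0,-0,0.146],[0.15,-0.14,-1.64,-0.69,-0,-0.001,0.145],[0.15,-0.37,-1.6,-0.68,-0.001,-0,0.146],[0.15,-0.6,-1.53,-0.69,-0,-0.001,0.145],[0.15,-1.53,-2.23,1.8,-0,0,0.152],[0.15,-1.85,-1.97,1.8,-0,0,0.152],[0.15,-2.13,-1.66,1.8,-0,0,0.152]]
CALL [[0.15,-2.36,-1.32,1.8,-0,0,0.153],[0.15,-2.53,-0.95,1.8,-0,0,0.152],[0.15,0,0,0,0,0,0],[0.15,0,0,0,0,0,0],[0.15,0,0,0,0,0,0],[0.15,0,0,0,0,0,0],[0.15,0,0,0,0,0,0],[0.15,0,0,0,0,0,0]]
```

Emit:
drive_tool(moves=[[[0.15,0.34,-1.61,-0.69,0,0,0.146],[0.15,0.1,-1.64,-0.68,0,0,0.146],[0.15,-0.14,-1.64,-0.69,0,0,0.145],[0.15,-0.37,-1.6,-0.68,0,0,0.146],[0.15,-0.6,-1.53,-0.69,0,0,0.145],[0.15,-1.53,-2.23,1.8,0,0,0.152],[0.15,-1.85,-1.97,1.8,0,0,0.152],[0.15,-2.13,-1.66,1.8,0,0,0.152]]])

```text
time_s: 42.5
tool_pos: [592.3, -251.7, 114.8]
tool_rot: [-179.9, 0.0, 113.6]
ft_force: [0.2, 0.4, -0.4]
opening: 72.7
grip_force: 0.0
```

Emit:
drive_tool(moves=[[[0.15,-2.36,-1.32,1.8,0,0,0.153],[0.15,-2.53,-0.95,1.8,0,0,0.152],[0.15,0,0,0,0,0,0],[0.15,0,0,0,0,0,0],[0.15,0,0,2,0,0,0],[0.15,0,0,2,0,0,0],[0.15,0,0,0,0,0,0],[0.15,0,0,0,0,0,0]]])

```text
time_s: 43.5
tool_pos: [587.1, -304.5, 38.5]
tool_rot: [-179.9, 0.0, 96.4]
ft_force: [0.0, -0.5, 0.3]
opening: 72.9
grip_force: 0.0
```

```bash
python3 - <<'E'
from plan import *
st()
plan([((587.1,-304.6,5),down(96.4),.15,2,1),((587.1,-304.6,5),down(96.4),.6,1,2),((587.1,-304.6,11),down(96.4),.6,1)])
E
```

```text
{'time_s': 43.5, 'tool_pos': [587.12, -304.5, 38.47], 'tool_rot': [-179.87, 0.0, 96.43], 'ft_force': [0.0, -0.46, 0.3], 'opening': 72.87, 'grip_force': 0.0}
CALL [[0.15,-0,0,1.67,-0.001,0,0],[0.15,-0.01,0,1.68,-0.001,0,0],[0.15,0,0,0,0,0,0],[0.6,0,0,-0,-0,0,0],[0.6,0,0,0,0,0,0],[0.6,0,0,0,0,0,0],[0.6,0,0,-0.6,-0,0,0],[0.6,0,0,0,0,0,0]]
```

Emit:
drive_tool(moves=[[[0.15,0,0,1.67,0,0,0],[0.15,0,0,1.68,0,0,0],[0.15,0,0,0,0,0,0],[0.6,0,0,0,0,0,0],[0.6,0,0,0,0,0,0],[0.6,0,0,0,0,0,0],[0.6,0,0,0,0,0,0],[0.6,0,0,-0.6,0,0,0]]])

```text
time_s: 44.5
tool_pos: [586.5, -304.4, 10.5]
tool_rot: [-179.8, -0.0, 96.4]
ft_force: [-0.8, 0.6, 0.1]
opening: 49.0
grip_force: 31.3
```

```bash
python3 - <<'E'
from plan import *
st(); s=arm.sense(); p=s["tool_pos"]; x,y=eng(-22,0)
plan([((p[0],p[1],110),down(96.4),.6,2),((595,-200,150),down(125),.6),((x,y,130),down(181.8),.6,0,1),((x,y,90),down(181.8),.6,1,3)],sh=5.2,an=.17)
E
```

```text
{'time_s': 44.5, 'tool_pos': [586.55, -304.38, 10.53], 'tool_rot': [-179.81, -0.04, 96.41], 'ft_force': [-0.75, 0.56, 0.11], 'opening': 48.98, 'grip_force': 31.3}
CALL [[0.6,0,-0.02,-4.97,-0.002,-0,0],[0.6,0.01,-0,-4.98,-0.001,-0.001,0],[0.6,3.42,0.67,-1.33,-0,0,-0.166],[0.6,3.27,1.22,-1.33,-0,0,-0.167],[0.6,3.02,1.75,-1.34,-0,0,-0.166],[0.6,2.64,1.75,0.33,-0,-0,-0.165],[0.6,2.32,2.16,0.33,-0,-0,-0.165],[0.6,1.93,2.51,0.33,-0,-0,-0.165]]
CALL [[0.6,1.5,2.79,0.33,-0,-0,-0.165],[0.6,1.01,3,0.34,-0,-0,-0.166],[0.6,0.51,3.13,0.33,-0,-0,-0.165],[0.6,0,0,0,0,0,0],[0.6,-0,0,4,-0,-0,-0],[0.6,0,0,0,0,0,0],[0.6,0,0,0,0,0,0],[0.6,0,0,0,0,0,0]]
```

Emit:
drive_tool(moves=[[[0.6,0,0,-4.97,-0.002,0,0],[0.6,0,0,-4.98,-0.001,0,0],[0.6,3.42,0.67,-1.33,0,0,-0.166],[0.6,3.27,1.22,-1.33,0,0,-0.167],[0.6,3.02,1.75,-1.34,0,0,-0.166],[0.6,2.64,1.75,0.33,0,0,-0.165],[0.6,2.32,2.16,0.33,0,0,-0.165],[0.6,1.93,2.51,0.33,0,0,-0.165]]])

```text
time_s: 45.5
tool_pos: [592.7, -104.2, 140.6]
tool_rot: [180.0, 0.0, 153.7]
ft_force: [-0.1, 0.7, -0.7]
opening: 49.1
grip_force: 31.3
```

Emit:
drive_tool(moves=[[[0.6,1.5,2.79,0.33,0,0,-0.165],[0.6,1.01,3.0,0.34,0,0,-0.166],[0.6,0.51,3.13,0.33,0,0,-0.165],[0.6,0,0,0,0,0,0],[0.6,0,0,4,0,0,0],[0.6,0,0,0,0,0,0],[0.6,0,0,0,0,0,0],[0.6,0,0,0,0,0,0]]])

```text
time_s: 46.5
tool_pos: [591.4, -10.7, 92.5]
tool_rot: [-180.0, 0.2, -178.3]
ft_force: [-0.1, 0.6, -0.2]
opening: 48.9
grip_force: 31.3
```

```bash
python3 - <<'E'
from plan import *
st(); x,y=eng(-22,0)
plan([((x,y,52),down(181.8),.6,1,1),((x,y,45),down(181.8),.6,3,2)])
E
```

```text
{'time_s': 46.5, 'tool_pos': [591.39, -10.7, 92.49], 'tool_rot': [-179.98, 0.21, -178.27], 'ft_force': [-0.14, 0.63, -0.19], 'opening': 48.88, 'grip_force': 31.33}
CALL [[0.6,0.15,0.08,4.05,-0,0.004,-0.001],[0.6,0,0,0,0,0,0],[0.6,0,-0,0.23,-0,-0,-0],[0.6,0,-0,0.23,-0,-0,-0],[0.6,0,-0,0.24,-0,-0,-0],[0.6,0,0,0,0,0,0],[0.6,0,0,0,0,0,0],[0.6,0,0,0,0,0,0]]
```

Emit:
drive_tool(moves=[[[0.6,0.15,0.08,4.0,0,0,0],[0.6,0,0,0,0,0,0],[0.6,0,0,0.2,0,0,0],[0.6,0,0,0.2,0,0,0],[0.6,0,0,0.2,0,0,0],[0.6,0,0,0,0,0,0],[0.6,0,0,0,0,0,0],[0.6,0,0,0,0,0,0]]])

```text
time_s: 47.5
tool_pos: [589.8, -9.6, 46.7]
tool_rot: [-180.0, 0.2, -178.2]
ft_force: [-2.9, 1.1, 7.2]
opening: 48.9
grip_force: 32.1
```

Contact with the slats. Releasing and going up, then a fresh measurement of C.

Emit:
drive_tool(moves=[[[0.25,0,0,0,0,0,0],[0.25,0,0,0,0,0,0],[0.25,0,0,0,0,0,0],[0.25,0,0,-1,0,0,0],[0.25,0,0,-4,0,0,0],[0.25,0,0,-4,0,0,0],[0.25,0,0,0,0,0,0],[0.25,0,0,0,0,0,0]]])

```text
time_s: 48.5
tool_pos: [588.7, -9.5, 134.3]
tool_rot: [-180.0, 0.0, -178.2]
ft_force: [-0.3, 0.3, 0.5]
opening: 64.0
grip_force: 0.0
```

```bash
python3 - <<'E'
from plan import *
st(); im=arm.capture("top"); cv2.imwrite("pics/top4.png",im[:,:,::-1])
h=cv2.cvtColor(im,cv2.COLOR_RGB2HSV); m=cv2.inRange(h,(20,60,200),(28,130,255))
m=cv2.morphologyEx(m,cv2.MORPH_OPEN,np.ones((9,9),np.uint8))   # the pencil is too thin to survive
for c in cv2.findContours(m,cv2.RETR_EXTERNAL,cv2.CHAIN_APPROX_NONE)[0]:
    (x,y),(a,b),t=cv2.minAreaRect(np.float32([plane("top",p[0],16)[:2] for p in c]))
    if a<b:a,b,t=b,a,t+90
    if a>60: print(round(x,1),round(y,1),round(t%180,1),round(a),round(b))
E
```

```text
{'time_s': 48.5, 'tool_pos': [588.7, -9.52, 134.33], 'tool_rot': [-180.0, 0.02, -178.22], 'ft_force': [-0.26, 0.29, 0.48], 'opening': 63.96, 'grip_force': 0.0}
541.3 -374.2 98.1 95 46
```

View pics/top4.png

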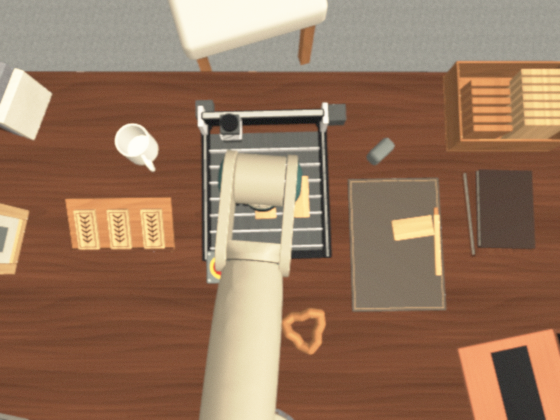

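Plaques are all on the stand, blank A is on the bed (295,197), and C is free at (413,228), next to the pencil.

```bash
python3 - <<'E'
from plan import *
t=97.5; G=(542,-373)
plan([((585,-190,180),down(140),.15),((*G,80),down(t),.15,0,2),((*G,38),down(t),.15,1,2)],sh=5.4,an=.17)
E
```

```text
CALL [[0.15,0.18,-3.61,-0.93,-0,-0,0.146],[0.15,-0.35,-3.59,-0.93,-0,-0,0.146],[0.15,-0.86,-3.51,-0.93,-0,-0,0.146],[0.15,-1.37,-3.34,-0.93,-0,-0,0.146],[0.15,-1.84,-3.1,-0.93,-0.001,-0.001,0.145],[0.15,-1.69,-3.36,2,0,-0,0.148],[0.15,-2.17,-3.07,2,0,-0,0.148],[0.15,-2.6,-2.72,2,0,-0,0.149]]
CALL [[0.15,-2.97,-2.3,2,0,-0,0.148],[0.15,-3.28,-1.84,1.99,0,-0,0.149],[0.15,0,0,0,0,0,0],[0.15,0,0,0,0,0,0],[0.15,-0.01,-0,4.2,0,-0,-0],[0.15,0,0,0,0,0,0],[0.15,0,0,0,0,0,0],[0.15,0,0,0,0,0,0]]
```

Emit:
drive_tool(moves=[[[0.15,0.18,-3.61,-0.93,0,0,0.146],[0.15,-0.35,-3.59,-0.93,0,0,0.146],[0.15,-0.86,-3.51,-0.93,0,0,0.146],[0.15,-1.37,-3.34,-0.93,0,0,0.146],[0.15,-1.84,-3.1,-0.93,0,0,0.145],[0.15,-1.69,-3.36,2.0,0,0,0.148],[0.15,-2.17,-3.07,2.0,0,0,0.148],[0.15,-2.6,-2.72,2.0,0,0,0.149]]])

```text
time_s: 49.55
tool_pos: [558.7, -300.6, 118.7]
tool_rot: [-180.0, -0.1, 114.2]
ft_force: [-0.2, -0.2, 0.3]
opening: 72.5
grip_force: 0.0
```

Emit:
drive_tool(moves=[[[0.15,-2.97,-2.3,2.0,0,0,0.148],[0.15,-3.28,-1.84,2.0,0,0,0.149],[0.15,0,0,0,0,0,0],[0.15,0,0,0,0,0,0],[0.15,0,0,4.2,0,0,0],[0.15,0,0,0,0,0,0],[0.15,0,0,0,0,0,0],[0.15,0,0,0,0,0,0]]])

```text
time_s: 50.55
tool_pos: [543.7, -373.4, 41.4]
tool_rot: [179.8, 0.1, 97.5]
ft_force: [0.7, 0.8, 0.1]
opening: 72.7
grip_force: 0.0
```

```bash
python3 - <<'E'
from plan import *
st(); G=(542,-373)
plan([((*G,5),down(97.5),.15,2,1),((*G,5),down(97.5),.6,1,2),((*G,11),down(97.5),.6,1)])
E
```

```text
{'time_s': 50.55, 'tool_pos': [543.65, -373.36, 41.39], 'tool_rot': [179.82, 0.14, 97.53], 'ft_force': [0.74, 0.76, 0.07], 'opening': 72.68, 'grip_force': 0.0}
CALL [[0.15,0.03,-0.09,1.82,0.002,0.001,0],[0.15,0.03,-0.08,1.82,0.001,0.001,0.001],[0.15,0,0,0,0,0,0],[0.6,0,0,-0,0,0,-0],[0.6,0,0,0,0,0,0],[0.6,0,0,0,0,0,0],[0.6,0,0,-0.6,0,0,-0],[0.6,0,0,0,0,0,0]]
```

Emit:
drive_tool(moves=[[[0.15,0,-0.05,1.8,0,0,0],[0.15,0,-0.05,1.75,0,0,0],[0.15,0,0,0,0,0,0],[0.6,0,0,0,0,0,0],[0.6,0,0,0,0,0,0],[0.6,0,0,0,0,0,0],[0.6,0,0,0,0,0,0],[0.6,0,0,-0.6,0,0,0]]])

```text
time_s: 51.55
tool_pos: [541.3, -372.9, 9.2]
tool_rot: [-180.0, -0.0, 97.5]
ft_force: [-0.5, -0.5, 0.4]
opening: 49.0
grip_force: 32.4
```

```bash
python3 - <<'E'
from plan import *
st(); s=arm.sense(); p=s["tool_pos"]; x,y=eng(0,80)
plan([((p[0],p[1],130),down(97.5),.6,3),((590,-180,170),down(140),.6),((x,y,160),down(181.8),.6,0,2),((x,y,95),down(181.8),.6,2,4)],sh=5.4,an=.17)
E
```

```text
{'time_s': 51.55, 'tool_pos': [541.26, -372.88, 9.17], 'tool_rot': [-179.99, -0.05, 97.5], 'ft_force': [-0.51, -0.47, 0.37], 'opening': 48.99, 'grip_force': 32.45}
CALL [[0.6,0,-0,-4.03,-0,-0,-0],[0.6,0,-0,-4.03,-0,-0,-0],[0.6,0.01,-0,-4.02,-0,-0.001,-0],[0.6,3.7,1.47,-0.8,-0,0,-0.148],[0.6,3.44,2,-0.8,-0,0,-0.148],[0.6,3.11,2.48,-0.8,-0,0,-0.149],[0.6,2.7,2.92,-0.8,-0,0,-0.148],[0.6,2.25,3.28,-0.81,-0,0,-0.149]]
CALL [[0.6,2.92,4.09,0.2,-0,-0,-0.146],[0.6,2.3,4.47,0.2,-0,-0,-0.146],[0.6,1.62,4.76,0.2,-0,-0,-0.146],[0.6,0.91,4.95,0.2,-0,-0,-0.146],[0.6,0.18,5.02,0.2,-0,-0,-0.145],[0.6,0,0,0,0,0,0],[0.6,0,0,0,0,0,0],[0.6,-0,0,3.25,-0,-0,-0]]
CALL [[0.6,-0,0,3.25,-0,-0,-0],[0.6,0,0,0,0,0,0],[0.6,0,0,0,0,0,0],[0.6,0,0,0,0,0,0],[0.6,0,0,0,0,0,0],[0.6,0,0,0,0,0,0],[0.6,0,0,0,0,0,0],[0.6,0,0,0,0,0,0]]
```

Emit:
drive_tool(moves=[[[0.6,0,0,-4.03,0,0,0],[0.6,0,0,-4.03,0,0,0],[0.6,0,0,-4.02,0,0,0],[0.6,3.7,1.47,-0.8,0,0,-0.148],[0.6,3.44,2.0,-0.8,0,0,-0.148],[0.6,3.11,2.48,-0.8,0,0,-0.149],[0.6,2.7,2.92,-0.8,0,0,-0.148],[0.6,2.25,3.28,-0.8,0,0,-0.149]]])

```text
time_s: 52.55
tool_pos: [590.2, -178.9, 171.0]
tool_rot: [180.0, 0.0, 140.3]
ft_force: [0.6, 0.8, -0.5]
opening: 49.2
grip_force: 32.4
```

Emit:
drive_tool(moves=[[[0.6,2.92,4.09,0.2,0,0,-0.146],[0.6,2.3,4.47,0.2,0,0,-0.146],[0.6,1.62,4.76,0.2,0,0,-0.146],[0.6,0.91,4.95,0.2,0,0,-0.146],[0.6,0.18,5.02,0.2,0,0,-0.145],[0.6,0,0,0,0,0,0],[0.6,0,0,0,0,0,0],[0.6,0,0,3.2,0,0,0]]])

```text
time_s: 53.55
tool_pos: [611.5, 69.0, 131.4]
tool_rot: [-180.0, 0.4, -178.4]
ft_force: [1.0, -1.0, -0.7]
opening: 48.9
grip_force: 32.5
```

Emit:
drive_tool(moves=[[[0.6,0,0,3.2,0,0,0],[0.6,0,0,0,0,0,0],[0.6,0,0,0,0,0,0],[0.6,0,0,0,0,0,0],[0.6,0,0,0,0,0,0],[0.6,0,0,0,0,0,0],[0.6,0,0,0,0,0,0],[0.6,0,0,0,0,0,0]]])

```text
time_s: 54.55
tool_pos: [609.8, 70.4, 96.4]
tool_rot: [-180.0, 0.0, -178.2]
ft_force: [-0.4, 0.7, -1.5]
opening: 49.3
grip_force: 32.4
```

```bash
python3 - <<'E'
from plan import *
st(); x,y=eng(0,80)
plan([((x,y,53),down(181.8),.6,1,1),((x,y,46.5),down(181.8),.6,3,3)])
E
```

```text
{'time_s': 54.55, 'tool_pos': [609.76, 70.38, 96.4], 'tool_rot': [-180.0, 0.05, -178.22], 'ft_force': [-0.42, 0.7, -1.5], 'opening': 49.3, 'grip_force': 32.44}
CALL [[0.6,0.03,0.03,4.34,-0,0.001,-0],[0.6,0,0,0,0,0,0],[0.6,-0,-0,0.22,-0,-0,-0],[0.6,-0,-0,0.22,-0,-0,-0],[0.6,-0,-0,0.21,-0,-0,-0],[0.6,0,0,0,0,0,0],[0.6,0,0,0,0,0,0],[0.6,0,0,0,0,0,0]]
```

Emit:
drive_tool(moves=[[[0.6,0,0,4.3,0,0,0],[0.6,0,0,0,0,0,0],[0.6,0,0,0.25,0,0,0],[0.6,0,0,0.25,0,0,0],[0.6,0,0,0.2,0,0,0],[0.6,0,0,0,0,0,0],[0.6,0,0,0,0,0,0],[0.6,0,0,0,0,0,0]]])

```text
time_s: 55.55
tool_pos: [609.9, 70.3, 46.6]
tool_rot: [-180.0, 0.1, -178.2]
ft_force: [-0.3, 0.5, -0.0]
opening: 48.9
grip_force: 32.4
```

Down a little more, release, up, and move back off the bed to look.

Emit:
drive_tool(moves=[[[0.6,0,0,0.1,0,0,0],[0.6,0,0,0.05,0,0,0],[0.25,0,0,0,0,0,0],[0.25,0,0,0,0,0,0],[0.25,0,0,0,0,0,0],[0.25,0,0,-1,0,0,0],[0.25,0,0,-5,0,0,0],[0.25,0,0,-5,0,0,0]]])

```text
time_s: 56.55
tool_pos: [609.5, 70.3, 156.7]
tool_rot: [-180.0, 0.0, -178.2]
ft_force: [1.2, -0.4, 0.5]
opening: 64.2
grip_force: 0.0
```

Emit:
drive_tool(moves=[[[0.15,3,4,-2,0,0,0],[0.15,3.5,5,-1,0,0,0],[0.15,3.5,5,0,0,0,0],[0.15,3.5,4,0,0,0,0],[0.15,3,4,0,0,0,0],[0.15,0,0,0,0,0,0],[0.15,0,0,0,0,0,0],[0.15,0,0,0,0,0,0]]])

```text
time_s: 57.55
tool_pos: [438.7, 284.3, 184.9]
tool_rot: [-180.0, 0.1, -178.3]
ft_force: [0.4, 0.2, -0.2]
opening: 72.5
grip_force: 0.0
```

```bash
python3 - <<'E'
from plan import *
st(); im=arm.capture("top"); sc=arm.capture("scene"); cv2.imwrite("pics/top5.png",im[:,:,::-1]); cv2.imwrite("pics/scene5.png",sc[:,:,::-1])
h=cv2.cvtColor(im,cv2.COLOR_RGB2HSV); m=cv2.inRange(h,(18,50,200),(28,130,255)); m=cv2.morphologyEx(m,cv2.MORPH_OPEN,np.ones((7,7),np.uint8))
a=np.radians(ENG[2])
for c in cv2.findContours(m,cv2.RETR_EXTERNAL,cv2.CHAIN_APPROX_NONE)[0]:
    w=np.float32([plane("top",p[0],57)[:2] for p in c]); (x,y),(A,B),t=cv2.minAreaRect(w)
    if A<B:A,B,t=B,A,t+90
    if A<60 or not(-160<y<160): continue
    d=np.array([x-ENG[0],y-ENG[1]]); print("eng",d@[np.cos(a),np.sin(a)],d@[-np.sin(a),np.cos(a)],(t+90)%180-90-ENG[2],A,B)
cv2.imwrite("pics/c8.png",np.hstack([cv2.resize(im[110:290,50:350],(500,300),interpolation=2),cv2.resize(sc[130:310,220:450],(300,235),interpolation=2).repeat(1,0) if 0 else cv2.resize(sc[130:310,220:410],(300,300),interpolation=2)])[:,:,::-1])
h=cv2.cvtColor(sc,cv2.COLOR_RGB2HSV); m=cv2.inRange(h,(0,150,120),(6,255,255))|cv2.inRange(h,(172,150,120),(180,255,255))
k,l,s,ce=cv2.connectedComponentsWithStats(m); print([(s[i],ce[i]) for i in range(1,k) if 40<s[i][4]<900])
E
```

```text
{'time_s': 57.55, 'tool_pos': [438.71, 284.25, 184.94], 'tool_rot': [-179.99, 0.07, -178.32], 'ft_force': [0.43, 0.18, -0.21], 'opening': 72.5, 'grip_force': 0.0}
eng 0.9961504577159985 78.96463397176569 -1.2760680794715882 95.34046936035156 48.385459899902344
eng -0.9875469926045719 0.05637777247366646 1.6844944477081298 98.6697769165039 49.68526077270508
eng -0.2774083915615897 -80.17703116775913 -1.957257080078125 97.56504821777344 48.294918060302734
[(array([293, 163,  13,  13, 102], dtype=int32), array([299.24509804, 169.51960784]))]
```

View pics/c8.png

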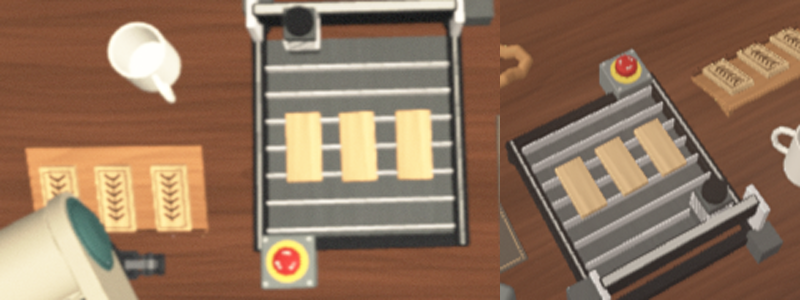

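The bed holds three square blanks at about (±80 and 0) mm, the three plaques are on the stand, and the button is still latched (row 169.5). Now the twist.

```bash
python3 - <<'E'
from plan import *
plan([((444.5,90.3,150),down(180),.05,0,1),((444.5,90.3,110),down(180),.05,1,1)],sh=5)
E
```

```text
CALL [[0.05,-0,-4.85,0.87,-0,0,0.007],[0.05,-0.04,-4.85,0.87,-0,0,0.007],[0.05,-0.07,-4.85,0.87,-0,0,0.008],[0.05,-0.12,-4.86,0.87,-0,0.001,0.007],[0.05,0,0,0,0,0,0],[0.05,0,0,4,-0,-0,0],[0.05,0,0,0,0,0,0],[0.05,0,0,0,0,0,0]]
```

Emit:
drive_tool(moves=[[[0.05,0,-4.85,0.87,0,0,0.007],[0.05,-0.04,-4.85,0.87,0,0,0.007],[0.05,-0.07,-4.85,0.87,0,0,0.008],[0.05,-0.12,-4.86,0.87,0,0,0.007],[0.05,0,0,0,0,0,0],[0.05,0,0,4,0,0,0],[0.05,0,0,0,0,0,0],[0.05,0,0,0,0,0,0]]])

```text
time_s: 58.65
tool_pos: [444.8, 91.5, 111.2]
tool_rot: [180.0, 0.1, -179.9]
ft_force: [-0.2, 0.5, 0.6]
opening: 81.2
grip_force: 0.0
```

```bash
python3 - <<'E'
from plan import *
st(); plan([((444.5,90.3,66),down(180),.05,2,5)])
E
```

```text
{'time_s': 58.65, 'tool_pos': [444.79, 91.52, 111.22], 'tool_rot': [179.99, 0.11, -179.86], 'ft_force': [-0.21, 0.46, 0.61], 'opening': 81.24, 'grip_force': 0.0}
CALL [[0.05,0.02,-0.06,2.26,0,0.001,0.001],[0.05,0.02,-0.06,2.26,0,0.001,0.001],[0.05,0,0,0,0,0,0],[0.05,0,0,0,0,0,0],[0.05,0,0,0,0,0,0],[0.05,0,0,0,0,0,0],[0.05,0,0,0,0,0,0],[0.05,0,0,0,0,0,0]]
```

Emit:
drive_tool(moves=[[[0.05,0,-0.06,2.26,0,0,0],[0.05,0,-0.06,2.26,0,0,0],[0.05,0,0,0,0,0,0],[0.05,0,0,0,0,0,0],[0.3,0,0,0,0,0,0],[0.3,0,0,0,0,0,0],[0.3,0,0,0,0,0,0],[0.3,0,0,0,0,0,0]]], force=25)

```text
time_s: 59.65
tool_pos: [444.3, 89.9, 64.8]
tool_rot: [-180.0, 0.1, -179.9]
ft_force: [-0.5, -0.2, 0.5]
opening: 59.7
grip_force: 0.0
```

Emit:
drive_tool(moves=[[[0.7,0,0,0.1,0,0,0],[0.7,0,0,0,0,0,0],[0.7,0,0,0,0,0,0],[0.7,0,0,0,0,0,0],[0.7,0,0,0,0,0,0],[0.7,0,0,0,0,0,0],[0.7,0,0,0,0,0,0],[0.7,0,0,0,0,0,0]]])

```text
time_s: 60.65
tool_pos: [444.3, 90.0, 63.8]
tool_rot: [180.0, 0.1, -179.9]
ft_force: [-1.0, 2.9, 1.5]
opening: 39.2
grip_force: 26.3
```

Emit:
drive_tool(moves=[[[0.7,0,0,0,0,0,0.12],[0.7,0,0,0,0,0,0.12],[0.7,0,0,0,0,0,0.12],[0.7,0,0,0,0,0,0.12],[0.7,0,0,0,0,0,0.12],[0.7,0,0,0,0,0,0.12],[0.7,0,0,0,0,0,0],[0.7,0,0,0,0,0,0]]])

```text
time_s: 61.65
tool_pos: [444.8, 90.9, 64.4]
tool_rot: [179.8, 0.0, 138.9]
ft_force: [-0.3, 6.5, 3.4]
opening: 38.5
grip_force: 26.4
```

Turned 41° (0.72 rad) clockwise. Now open, go straight up and back off to look.

Emit:
drive_tool(moves=[[[0.2,0,0,0,0,0,0],[0.2,0,0,0,0,0,0],[0.2,0,0,0,0,0,0],[0.2,0,0,0,0,0,0],[0.2,0,0,-3,0,0,0],[0.2,0,0,-5,0,0,0],[0.2,0,0,-4,0,0,0],[0.2,0,0,0,0,0,0]]])

```text
time_s: 62.65
tool_pos: [445.8, 90.0, 187.4]
tool_rot: [179.7, 0.3, 138.9]
ft_force: [-0.2, 0.5, -0.5]
opening: 68.0
grip_force: 0.0
```

Emit:
drive_tool(moves=[[[0.2,4,3,0,0,0,0],[0.2,4,3,0,0,0,0],[0.2,4,3,0,0,0,0],[0.2,4,3,0,0,0,0],[0.2,0,0,0,0,0,0],[0.2,0,0,0,0,0,0],[0.2,0,0,0,0,0,0],[0.2,0,0,0,0,0,0]]])

```text
time_s: 63.65
tool_pos: [403.0, 284.7, 183.7]
tool_rot: [180.0, 0.0, 138.8]
ft_force: [0.7, -0.5, -0.2]
opening: 68.8
grip_force: 0.0
```

```bash
python3 - <<'E'
from plan import *
st(); im=arm.capture("top"); sc=arm.capture("scene")
h=cv2.cvtColor(sc,cv2.COLOR_RGB2HSV); m=cv2.inRange(h,(0,150,120),(6,255,255))|cv2.inRange(h,(172,150,120),(180,255,255))
k,l,s,ce=cv2.connectedComponentsWithStats(m); print([(s[i],ce[i]) for i in range(1,k) if 40<s[i][4]<900],"out 167.81, latched 169.51")
cv2.imwrite("pics/c9.png",np.hstack([cv2.resize(im[110:290,50:350],(500,300),interpolation=2),cv2.resize(sc[130:310,220:410],(300,300),interpolation=2)])[:,:,::-1])
E
```

```text
{'time_s': 63.65, 'tool_pos': [402.99, 284.68, 183.7], 'tool_rot': [179.97, 0.04, 138.77], 'ft_force': [0.66, -0.49, -0.23], 'opening': 68.77, 'grip_force': 0.0}
[(array([293, 161,  14,  13, 110], dtype=int32), array([299.13636364, 167.84545455]))] out 167.81, latched 169.51
```

View pics/c9.png

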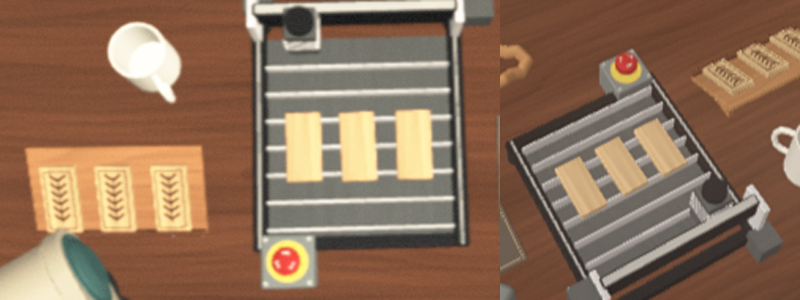

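The button is out (row 167.85). The plaques are against the lip, the blanks are square on the slats, and the arm is clear of everything.

```bash
python3 -c "
from bench import arm
print(arm.job_done())"
```

```text
the job is handed in; nothing more can be done
None
```

The batch is changed and the job is handed in (no verdict came back): stop latched before any work was touched, all three plaques on the stand, all three blanks square on the slats, and the stop button back out.

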